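# Dip the chasing punches and dry them under the air valve

## Task

Turn the lever of the air valve open to the 30 degree mark and leave it there while you work through the two or three punches that lie in a row right in front of the robot (not the bundle far to the left), from left to right: dip the tip of each (the end towards the robot) well down into the white dish for about a second and lay it flat in the steel drying tray. With all the punches lying in the tray, open the valve on to 60 degrees and leave it so for ten seconds, then shut it fully. Leave the dish upright and the wood block and the white bottle where they are.

Things in the scene. Friction and masses are not known exactly. Their poses are not given: they have to be found in the camera images.
- punch_a: plain forged steel chasing punch, 117 mm long, about 10 x 10 mm thick, 45 g, solid, handled as a square bar; the leftmost (largest y) of the row of punches at the start, lying flat on the bench with its tip towards the robot. Origin at mid-length on its underside as it lies at the start; +x runs along it to the tip. May be absent (None). Best gripped near mid-length, across its width.
- punch_a_mid (a point): the centre of that punch, 5 mm above its underside (None if absent)
- punch_a_tip (a point): the dipped end of that punch: on its long axis, 58.5 mm from its centre (None if absent)
- punch_b: plain forged steel chasing punch, 117 mm long, about 10 x 10 mm thick, 45 g, solid, handled as a square bar; the middle of the row of punches at the start, lying flat on the bench with its tip towards the robot. Origin at mid-length on its underside as it lies at the start; +x runs along it to the tip. May be absent (None). Best gripped near mid-length, across its width.
- punch_b_mid (a point): the centre of that punch, 5 mm above its underside (None if absent)
- punch_b_tip (a point): the dipped end of that punch: on its long axis, 58.5 mm from its centre (None if absent)
- punch_c: plain forged steel chasing punch, 122 mm long, about 10 x 10 mm thick, 45 g, solid, handled as a square bar; the rightmost (smallest y) of the row of punches at the start, lying flat on the bench with its tip towards the robot. Origin at mid-length on its underside as it lies at the start; +x runs along it to the tip. May be absent (None). Best gripped near mid-length, across its width.
- punch_c_mid (a point): the centre of that punch, 5 mm above its underside (None if absent)
- punch_c_tip (a point): the dipped end of that punch: on its long axis, 61 mm from its centre (None if absent)
- dish: low round white dipping dish, open at the top, loose, 0.45 kg, 84 mm across the rim, 34 mm high, wall 4 mm, inner floor about 5 mm up; origin at the centre of its underside, z up. Nothing is simulated inside it.
- tray_floor (a point): centre of the inner floor of the low steel drying tray, 4 mm above the bench; x and y run along the tray's sides (outside 180 mm along x, 170 mm along y, walls 4 mm thick, their rolled rim about 21 mm above the bench). The tray is fixed to the bench. A bench vice, up to 90 mm high, stands at the bench's near edge between it and the robot.
- valve (a joint): opening of the air valve, rad: 0 shut (a stop), grows as the lever is turned anticlockwise seen from above, to a stop at pi/2 (fully open). The lever turns about a vertical axis and stays where it is left; the friction is about 0.1 N m, i.e. 1.5 N at the grip. A round aluminium scale under the lever has black marks at 0, 30, 60 and 90 degrees (the mark at 0 points the way the lever points when shut, roughly to the robot; the mark at 90 points along the nozzle).
- valve_axis (a point): point on the valve lever's vertical turning axis, at the height of its black grip, 78 mm above the bench; x, y as the valve foot: with the valve at angle q the lever points along the direction pi + q in this frame. The foot (70 x 90 mm) is fixed to the bench; scale plate of 40 mm radius at height 62 to 65 mm, brass pipe and nozzle under it, below 50 mm, the nozzle reaching 65 mm from the axis
- valve_grip (a point): centre of the lever's black rubber grip, 65 mm from the axis: 40 mm long (radially), 13 mm wide, 20 mm tall, 68 to 88 mm above the bench, only bench under it at 0 to 60 degrees; the nozzle is under it when fully open. x points from the grip to the axis.
- wood_block: bystander: worn brown hardwood offcut, 41 x 70 x 24 mm, lying on the bench to the left; origin under its centre
- white_bottle: bystander: small white capped bottle, 37 mm across, 82 mm high, standing on a 3 mm thick green cutting mat behind the row of punches; origin under its centre

How it is judged (in metres and radians):
On the way, in this order (a step that is already met when the one before it is completed fails the run):
1. the valve stands at 30 degrees (within 6) for half a second (value of joint valve between 0.42 and 0.63 rad), for 0.5 s.
2. the left punch, held, has its forged tip down in the dish, at least 10 mm below the rim, for half a second (horizontal distance between punch_a_tip and dish below 0.036 m and z of punch_a_tip in the frame of dish below 0.024 m and contact force between punch_a and the fingers above 0.5 N), for 0.5 s.
3. the middle punch, held, has its forged tip down in the dish, at least 10 mm below the rim, for half a second (horizontal distance between punch_b_tip and dish below 0.036 m and z of punch_b_tip in the frame of dish below 0.024 m and contact force between punch_b and the fingers above 0.5 N), for 0.5 s.
4. the right punch, held, has its forged tip down in the dish, at least 10 mm below the rim, for half a second (horizontal distance between punch_c_tip and dish below 0.036 m and z of punch_c_tip in the frame of dish below 0.024 m and contact force between punch_c and the fingers above 0.5 N), for 0.5 s.
5. every punch lies flat in the tray, let go, with the valve still at 30 degrees (within 6) (all of step 1 and x of punch_a_mid in the frame of tray_floor between -0.09 and 0.09 m and y of punch_a_mid in the frame of tray_floor between -0.085 and 0.085 m and z of each of punch_a_mid, punch_a_tip, punch_b_mid, punch_b_tip, punch_c_mid, punch_c_tip in the frame of tray_floor below 0.011 m and x of punch_a_tip in the frame of tray_floor between -0.09 and 0.09 m and y of punch_a_tip in the frame of tray_floor between -0.085 and 0.085 m and contact force between each of punch_a, punch_b, punch_c and the fingers below 0.05 N and linear speed of each of punch_a, punch_b, punch_c below 0.02 m/s and x of punch_b_mid in the frame of tray_floor between -0.09 and 0.09 m and y of punch_b_mid in the frame of tray_floor between -0.085 and 0.085 m and x of punch_b_tip in the frame of tray_floor between -0.09 and 0.09 m and y of punch_b_tip in the frame of tray_floor between -0.085 and 0.085 m and x of punch_c_mid in the frame of tray_floor between -0.09 and 0.09 m and y of punch_c_mid in the frame of tray_floor between -0.085 and 0.085 m and x of punch_c_tip in the frame of tray_floor between -0.09 and 0.09 m and y of punch_c_tip in the frame of tray_floor between -0.085 and 0.085 m), for 0.3 s.
6. the valve stands at 60 degrees (within 6) for nine seconds (value of joint valve between 0.942 and 1.152 rad), for 9 s.
At the end, for the whole second after the job is handed in: every punch present lies flat and at rest inside the tray, let go; the valve is shut (under 0.06 rad); the dish stands upright (x of punch_a_mid in the frame of tray_floor between -0.09 and 0.09 m and y of punch_a_mid in the frame of tray_floor between -0.085 and 0.085 m and z of each of punch_a_mid, punch_a_tip, punch_b_mid, punch_b_tip, punch_c_mid, punch_c_tip in the frame of tray_floor below 0.011 m and x of punch_a_tip in the frame of tray_floor between -0.09 and 0.09 m and y of punch_a_tip in the frame of tray_floor between -0.085 and 0.085 m and contact force between each of punch_a, punch_b, punch_c and the fingers below 0.05 N and linear speed of each of punch_a, punch_b, punch_c below 0.02 m/s and x of punch_b_mid in the frame of tray_floor between -0.09 and 0.09 m and y of punch_b_mid in the frame of tray_floor between -0.085 and 0.085 m and x of punch_b_tip in the frame of tray_floor between -0.09 and 0.09 m and y of punch_b_tip in the frame of tray_floor between -0.085 and 0.085 m and x of punch_c_mid in the frame of tray_floor between -0.09 and 0.09 m and y of punch_c_mid in the frame of tray_floor between -0.085 and 0.085 m and x of punch_c_tip in the frame of tray_floor between -0.09 and 0.09 m and y of punch_c_tip in the frame of tray_floor between -0.085 and 0.085 m and value of joint valve below 0.06 rad and angle between dish's own z axis and vertical below 0.2 rad); the robot touches nothing.
It fails at once if the wood block or the white bottle is pushed more than 25 mm (distance of any of wood_block, white_bottle from where it was at the start of the episode above 0.025 m).
It fails at once if the dish is tipped over (angle between dish's own z axis and vertical above 0.6 rad).
Of punch_a, punch_b, punch_c only 2 to 3 are there at a start; the rules pass over those that are not, and their reading is None.
At some moment in a run one of punch_a, punch_b, punch_c, dish may be knocked a few centimetres aside while the robot is not near it.
It also fails if it takes over 210 s, if anything falls off the work surface, if the arm or the gripper's body presses on something with over 40 N, if the wrist force passes 120 N, or if a joint passes its speed limit or range.

## Robot

A 6-joint arm with a two-finger parallel gripper is mounted at the origin on a cart in front of the work surface, level with it; the furniture and walls round the work are solid. World frame = base frame: x ahead of the robot, y to its left, z up, the work surface at z = 0. Lengths are in mm, angles in rad, forces in N, time in s.
With the tool pointing down it reaches from about 425 to 1125 mm from the base axis. Payload 14.9 kg.
Tool frame: the origin (TCP) lies midway between the tips of the shut fingers; the grasp point (between the pads) lies 19 mm behind it (manip.grip_depth is the distance from the TCP to the grasp point, in mm); z points along the fingers, y is the line along which they close (so a half turn about z gives the same grasp; the last joint's range is limited). The gripper opens to 91 mm and grips with 3 to 60 N. Pads are 32 mm wide; open, the fingers measure 118 mm over their backs; the gripper's body (76 mm by 178 mm) begins 60 mm behind the grasp point.
Start: joints at [1.153, 0.379, 1.734, -0, 1.028, -0.033], TCP at [262.77, 648.822, 213.932] pointing down, gripper open.
Joint ranges: [-2.77, 2.77], [-0.74, 2.19], [0, 2.66], [-1.06, 4.2], [0.31, 2.87], [-3.08, 3.08]. Speed limits (rad/s): [1.89, 1.89, 2.39, 3.14, 3.14, 3.14].

## Interface

Orientations are given as a rotation vector (axis times angle).
In Python, from plant import manip, optics gives the robot as it stands.
- The arm moves only by the tool apply_moves, never from a script. Its argument "motion" is a list of rows, each an object with "xyz": the shift along the tool's x, y, z in mm, a list of three; "twist": the turn about the tool's z in rad; "claw": the closure, from 0 (fully open) to 1 (shut). A call has 1 to 5 rows; each row shifts and turns the commanded pose from where the row before left it, along the tool's axes as they then stand; what a row does not reach is not made up. A row lasts 1/8 s, in which the tool goes at most 62.5 mm and 10.7 degrees, less where a joint would pass 70% of its speed; a pose out of reach is approached as far as the arm can. A call with a gripper value outside its range is refused whole. The fingers move at their own pace and stop on an object; the grip force is fixed at half the most. Time passes only in rows, so rows that do not move let the fingers close. It gives the time, the measured TCP pose, the force, the opening and the grip force at its end, in the units of the state.
- manip.observe(): the state, without advancing time (a new reading comes with each control period).
- optics.camera(name): name is "scene" or "side" or "wrist"; returns (picture, depth): 480x640x3 uint8, blue, green, red; 480x640 float32, mm along the optical axis (not along the pixel's ray), 0 where there is no reading.
- optics.camera_params(name): a dict with "fx", "fy", "cx", "cy" (pixels), "origin" and "rotation" of the camera in the world; the wrist camera has in their place "tool_from_camera" (4x4, takes a point from camera to tool coordinates, whose origin is the TCP and whose axes are the flange's). Camera axes: x right, y up, looking along -z (the intrinsics and any distortion apply to the point x, -y, -z); pixel columns grow to the right and rows downward; lengths in mm; the calibration is good to about 2 mm. A picture is of the moment at which its call begins: read the wrist's pose just before it. camera_params takes no time and is no camera call.
- manip.job_done(): hands the job in; it is judged then, once.
The state is a dict: "time": time; "qpos": joint angles; "joint_velocities": joint speeds; "joint_efforts": joint torques, N m; "tcp_pos": TCP position; "eef_rot": TCP orientation; "wrist_force": force on the tool from outside, world axes, zero at the start; "torque": the same for the moment, N m; "grip_width": finger opening in mm; "grasp_force": force on a finger pad.
Only numpy, scipy, OpenCV 4.12 (cv2) and the standard library are available. Lean on these libraries where they do the work, as an engineer would, in place of code of your own. Each camera call takes 0.05 s, during which the arm holds its last target. There are 200 camera calls.

## Working session

There is one attempt and no reset: what is moved stays moved. The work goes in short steps, Python scripts to look and compute and a tool call to move; the robot and the scene stay as the last step left them, time stands still between calls to the robot, and variables do not carry over. Pictures are saved under pics/ and viewed, at most 14 in all, crops included, and the job is handed in when it is done.

Besides the shell and the picture viewer there is one more tool, called after "Emit:" by a JSON object that holds its "method" and its "body". apply_moves: Moves the arm, as the interface text tells. Its arguments: {"type":"object","properties":{"motion":{"type":"array","items":{"type":"object","properties":{"xyz":{"type":"array","items":{"type":"number"}},"twist":{"type":"number"},"claw":{"type":"number"}}}}},"required":["motion"]}

```bash
ls; mkdir -p pics; cat > h.py <<'E'
import numpy as np, cv2
from plant import manip, optics
from scipy.spatial.transform import Rotation as R
def shot(name, fn=None):
    st=manip.observe(); im,d=optics.camera(name)
    np.savez('%s.npz'%name, im=im,d=d,p=st['tcp_pos'],r=st['eef_rot'])
    if fn: cv2.imwrite('pics/'+fn,im)
    return im,d
def cam(name):
    p=optics.camera_params(name); z=np.load('%s.npz'%name)
    if name=='wrist':
        T=np.eye(4);T[:3,:3]=R.from_rotvec(z['r']).as_matrix();T[:3,3]=z['p']
        T=T@np.array(p['tool_from_camera']); return p,T[:3,3],T[:3,:3]
    return p,np.array(p['origin']),np.array(p['rotation'])
def ray(name,u,v):
    p,o,M=cam(name)
    return o,M@np.array([(u-p['cx'])/p['fx'],-(v-p['cy'])/p['fy'],-1.])
def onz(name,u,v,z):
    o,d=ray(name,u,v); return o+d*(z-o[2])/d[2]
def cloud(name):
    p,o,M=cam(name); d=np.load('%s.npz'%name)['d']
    v,u=np.mgrid[:480,:640]
    P=np.stack([(u-p['cx'])/p['fx']*d,-(v-p['cy'])/p['fy']*d,-d],-1)
    return P@M.T+o
E
python3 - <<'E'
from h import *
for n in ['scene','side','wrist']:
    shot(n,n+'0.png'); p=optics.camera_params(n); print(n,p)
print(manip.observe(), manip.grip_depth)
E
```

```text
pics
scene {'fx': 616.2112931650539, 'fy': 616.2112931650539, 'cx': 324.0485475415196, 'cy': 234.128516875024, 'origin': array([-418.51693775, 1043.827139  ,  885.8468835 ]), 'rotation': array([ 0.48313833, -1.18327045, -2.08155508])}
side {'fx': 511.1786739055498, 'fy': 511.1786739055498, 'cx': 315.5747678527394, 'cy': 242.3670465361911, 'origin': array([ 138.90327553, -748.92414037,  778.66266109]), 'rotation': array([ 0.9175269 , -0.20066931, -0.4251479 ])}
wrist {'fx': 384.7920704644686, 'fy': 384.7920704644686, 'cx': 319.6130164093546, 'cy': 239.47797105730447, 'tool_from_camera': array([[ 2.53763098e-04,  9.62652413e-01,  2.70740222e-01,
         7.62040430e+01],
       [ 9.99999406e-01,  4.27852942e-05, -1.08942185e-03,
        -4.73506981e-01],
       [-1.06031827e-03,  2.70740337e-01, -9.62651830e-01,
        -1.69551584e+02],
       [ 0.00000000e+00,  0.00000000e+00,  0.00000000e+00,
         1.00000000e+00]])}
{'time': 0.15, 'qpos': array([ 1.15272990e+00,  3.79307933e-01,  1.73460545e+00, -8.65565436e-06,
        1.02851101e+00, -3.32988229e-02]), 'joint_velocities': array([-0.00070846, -0.001565  , -0.00208099, -0.00040777, -0.00038615,
        0.00144355]), 'joint_efforts': array([-1.20345112e-04, -7.64106131e+01, -4.34655118e+01,  6.50353124e-02,
        4.09574714e-02, -9.95275082e-05]), 'tcp_pos': array([262.63223296, 648.55911485, 213.44546478]), 'eef_rot': array([-6.00629036e-01, -3.08345967e+00,  1.27589669e-03]), 'wrist_force': array([-0.30468477, -0.43957812, -0.40263047]), 'torque': array([-1.68492854e-02,  5.57092534e-02,  8.11590732e-05]), 'grasp_force': 0.0, 'grip_width': 91.09099076338771} 18.8
```

```bash
sed -i "s/np.array(p\['rotation'\])/R.from_rotvec(p['rotation']).as_matrix()/" h.py; python3 -c "
from h import *
print(R.from_rotvec(manip.observe()['eef_rot']).as_matrix().round(3))"
```

```text
[[-0.927  0.375 -0.   ]
 [ 0.375  0.927 -0.001]
 [ 0.    -0.001 -1.   ]]
```

View pics/scene0.png

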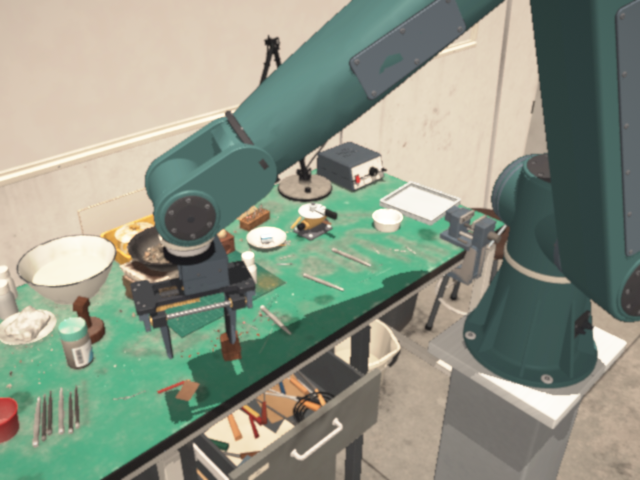

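View pics/side0.png

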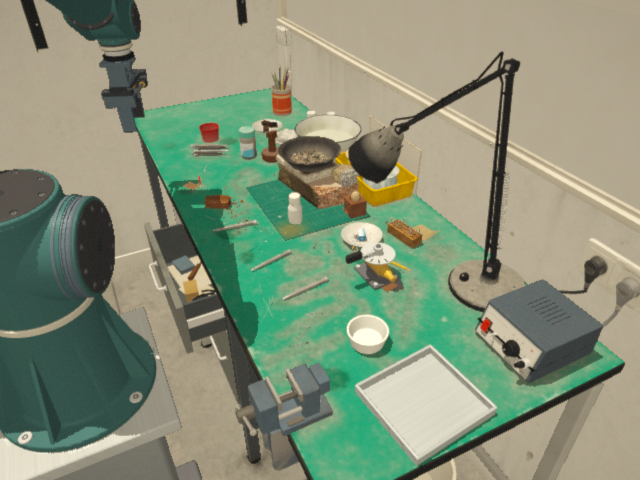

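```bash
python3 - <<'E'
from h import *
C=cloud('side'); S=np.load('side.npz')['im']
for n,(u,v) in dict(lamphead=(375,160),lampjoint=(510,65),lampbase=(490,275),lamparm=(450,95),bottle=(295,200),block=(218,202),grip=(356,256),hub=(378,252),dishrim=(368,322),vice1=(320,375),vice2=(262,390),tip_a=(216,230),end_a=(255,223),box=(550,310)).items(): print(n,C[v,u].round())
for n,l in dict(tray=[(356,400),(431,347),(495,408),(418,462)]).items():
    print(n,[onz('side',u,v,21).round() for u,v in l])
# punches: low saturation pixels slightly above bench in region
hsv=cv2.cvtColor(S,cv2.COLOR_BGR2HSV)
m=((hsv[...,1]<70)).astype(np.uint8); m[:215]=0;m[310:]=0;m[:,:205]=0;m[:,335:]=0
n,L,st,_=cv2.connectedComponentsWithStats(m)
for i in range(1,n):
    if st[i,4]<40: continue
    ys,xs=np.where(L==i)
    r=cv2.minAreaRect(np.c_[xs,ys].astype(np.float32)); b=cv2.boxPoints(r)
    W=np.array([onz('side',x,y,7)[:2] for x,y in zip(xs,ys)]);c=W.mean(0);_,s,V=np.linalg.svd(W-c);t=(W-c)@V[0];w=(W-c)@V[1]
    print(st[i],'c',(c+V[0]*(t.min()+t.max())/2).round(1),'dir',np.degrees(np.arctan2(V[0,1],V[0,0])).round(1),'len',np.ptp(t).round(1),np.ptp(w).round(1), 'z',C[ys,xs,2].mean().round(1))
# dish rim ellipse
m=((hsv[...,1]<60)&(hsv[...,2]>150)).astype(np.uint8); m[:312]=0;m[360:]=0;m[:,:340]=0;m[:,395:]=0
ys,xs=np.where((m>0)&(C[...,2]>28)); W=C[ys,xs]; print('dish',W[:,:2].min(0),W[:,:2].max(0),W[:,2].max(), cv2.minEnclosingCircle(W[:,:2].astype(np.float32)))
P=C[(C[...,0]>300)&(C[...,0]<1000)&(np.abs(C[...,1])<500)]
for z in range(100,600,100):
    q=P[(P[:,2]>z)&(P[:,2]<z+100)]; print(z,len(q),q.min(0).round() if len(q) else '',q.max(0).round() if len(q) else '')
E
```

```text
lamphead [716. 140. 230.]
lampjoint [875. -49. 475.]
lampbase [ 849. -144.   50.]
lamparm [827.  47. 394.]
bottle [579. 296.  75.]
block [417. 463.  21.]
grip [599.  11.  82.]
hub [655.   9.  75.]
dishrim [ 555. -122.   19.]
vice1 [ 383. -247.   85.]
vice2 [ 284. -233.   87.]
tip_a [377. 357.   6.]
end_a [480. 343.   4.]
box [ 846. -305.   85.]
tray [array([ 438., -278.,   21.]), array([ 628., -236.,   21.]), array([ 644., -398.,   21.]), array([ 468., -421.,   21.])]
[288 215  14  10 124] c [581.4 307.9] dir -104.6 len 47.4 39.2 z 35.5
[213 220  44  14 234] c [426.6 348. ] dir 175.6 len 116.3 56.8 z 6.7
[302 228  32  27 306] c [600.1 182.1] dir -96.1 len 106.4 80.3 z 4.4
[ 251  250   84   55 2059] c [503.1  92.6] dir -100.8 len 196.1 195.0 z 3.1Traceback (most recent call last):
  File "<stdin>", line 14, in <module>
  File "h.py", line 19, in onz
    o,d=ray(name,u,v); return o+d*(z-o[2])/d[2]
        ~~~^^^^^^^^^^
  File "h.py", line 16, in ray
    p,o,M=cam(name)
          ~~~^^^^^^
  File "h.py", line 10, in cam
    p=optics.camera_params(name); z=np.load('%s.npz'%name)
ValueError: time passes only in moves, steps and waits
```

```bash
python3 - <<'E'
from h import *
S=np.load('side.npz')['im'];cv2.imwrite('pics/c1.png',cv2.resize(S[200:370,190:430],None,fx=3.3,fy=3.3,interpolation=cv2.INTER_CUBIC))
E
```

```text
(no output)
```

View pics/c1.png

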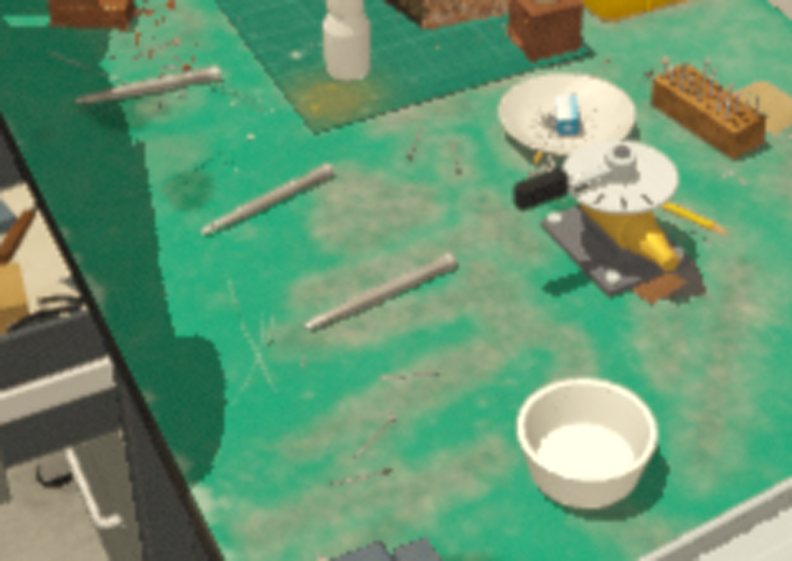

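```bash
python3 - <<'E'
import re
s=open('h.py').read()
s=s.replace("p=optics.camera_params(name); z=","p=PAR[name]; z=").replace("def shot","import pickle\nPAR=pickle.load(open('par.pkl','rb'))\ndef shot")
open('h.py','w').write(s)
from plant import optics
import pickle
pickle.dump({n:optics.camera_params(n) for n in ['scene','side','wrist']},open('par.pkl','wb'))
E
cat > m1.py <<'E'
from h import *
C=cloud('side'); S=np.load('side.npz')['im']
hsv=cv2.cvtColor(S,cv2.COLOR_BGR2HSV)
f=lambda x,y:((x+.5)/3.3-.5+190,(y+.5)/3.3-.5+200)
for n,a,b in [('a',(80,100),(218,74)),('b',(207,231),(331,172)),('c',(309,326),(452,261))]:
    A=onz('side',*f(*a),6)[:2];B=onz('side',*f(*b),6)[:2];print(n,A.round(),B.round(),((A+B)/2).round(1),'tipdir',np.degrees(np.arctan2(*(A-B)[::-1])).round(1),np.linalg.norm(A-B).round(1))
m=((hsv[...,1]<60)&(hsv[...,2]>140)).astype(np.uint8); m[:312]=0;m[360:]=0;m[:,:340]=0;m[:,395:]=0
W=C[(m>0)&(C[...,2]>28)]; print('dish',W[:,:2].min(0),W[:,:2].max(0),W[:,2].max(), cv2.minEnclosingCircle(W[:,:2].astype(np.float32)))
q=C[(C[...,2]>58)&(C[...,2]<70)&(np.hypot(C[...,0]-655,C[...,1]-9)<60)]
print('plate',len(q),q.min(0),q.max(0),cv2.minEnclosingCircle(q[:,:2].astype(np.float32)))
g=(C[...,2]>66)&(C[...,2]<100)&(hsv[...,2]<70)&(np.hypot(C[...,0]-600,C[...,1]-9)<50)
q=C[g]; print('grip',len(q),q.min(0),q.max(0),q.mean(0))
P=C[(C[...,0]>300)&(C[...,0]<1000)&(np.abs(C[...,1])<500)]
for z in range(90,600,70):
    q=P[(P[:,2]>z)&(P[:,2]<z+70)]; print(z,len(q),q.min(0).round() if len(q) else '',q.max(0).round() if len(q) else '')
q=C[(C[...,2]>70)&(np.hypot(C[...,0]-360,C[...,1]+247)<130)&(C[...,2]<110)];print('vice',q.min(0).round(),q.max(0).round())
q=C[(C[...,2]>15)&(C[...,2]<30)&(C[...,0]>430)&(C[...,0]<680)&(C[...,1]<-225)];print('tray',np.percentile(q,[1,99],axis=0).round())
print(cv2.minAreaRect(q[:,:2].astype(np.float32)))
E
python3 m1.py
```

```text
a [372. 359.] [483. 344.] [427.1 351.4] tipdir 172.1 112.3
b [405. 159.] [512. 183.] [458.8 171.1] tipdir -167.7 109.9
c [431.  35.] [547.  51.] [489.3  42.8] tipdir -172.0 116.8
dish [ 138.90327553 -748.92414037] [ 576.9948958  -107.88259449] 778.6626610936612 ((345.8388977050781, -430.1740417480469), 380.0316162109375)
plate 482 [595.13105881 -20.91898742  59.67870082] [700.9687571   59.19388528  69.71309515] ((647.7871704101562, 20.081134796142578), 53.30784225463867)
grip 119 [574.95841592   5.79338437  71.11984323] [612.11105638  18.59467873  89.85488575] [593.2020163   11.11627132  81.6995784 ]
90 8496 [ 301. -406.   90.] [966. 500. 160.]
160 9271 [ 679. -389.  160.] [966. 499. 230.]
230 9284 [ 688. -351.  230.] [966. 499. 300.]
300 9091 [ 760. -325.  300.] [959. 500. 370.]
370 9521 [ 811. -298.  370.] [960. 500. 440.]
440 9970 [ 856. -269.  440.] [960. 500. 510.]
510 6814 [ 948. -241.  510.] [958. 337. 580.]
580 730 [ 947. -214.  580.] [957. -65. 604.]
vice [ 240. -303.   70.] [ 394. -211.   93.]
tray [[ 454. -415.   15.]
 [ 646. -232.   23.]]
((550.5806884765625, -322.2496032714844), (183.3012237548828, 173.15176391601562), 5.6932244300842285)
```

Emit:
{"method": "apply_moves", "body": {"motion": [{"twist": -0.128}, {"twist": -0.128}, {"twist": -0.128}, {"xyz": [-24, -53, 0]}, {"xyz": [-24, -53, 0]}]}}

```text
validation failed for argument at $.mo...
```

Emit:
{"method": "apply_moves", "body": {"motion": [{"xyz": [-24, -53, 0]}, {"xyz": [-24, -53, 0]}, {"xyz": [-24, -53, 0]}, {"xyz": [-24, -53, 0]}, {"xyz": [-24, -53, 0]}]}}

```text
validation failed for argument at $.mo...
```

Emit:
{"method": "apply_moves", "body": {"motion": [{"xyz": [-24, -53, 0]}, {"xyz": [-24, -53, 0]}, {"xyz": [-24, -53, 0]}, {"xyz": [-24, -53, 0]}, {"xyz": [-24, -53, 0]}]}}

```text
validation failed for argument at $.mo...
```

Probably every field is required.

Emit:
{"method": "apply_moves", "body": {"motion": [{"xyz": [0, 0, 0], "twist": -0.128, "claw": 0}, {"xyz": [0, 0, 0], "twist": -0.128, "claw": 0}, {"xyz": [0, 0, 0], "twist": -0.128, "claw": 0}, {"xyz": [-24, -53, 0], "twist": 0, "claw": 0}, {"xyz": [-24, -53, 0], "twist": 0, "claw": 0}]}}

```text
time: 0.78
tcp_pos: [310.8, 541.5, 213.5]
eef_rot: [0.001, -3.141, 0.001]
wrist_force: [0.8, 0.1, -0.2]
grip_width: 91.5
grasp_force: 0.0
```

Emit:
{"method": "apply_moves", "body": {"motion": [{"xyz": [-24, -53, 0], "twist": 0, "claw": 0}, {"xyz": [-24, -53, 0], "twist": 0, "claw": 0}, {"xyz": [-24, -53, 0], "twist": 0, "claw": 0}, {"xyz": [-24, -53, 0], "twist": 0, "claw": 0}, {"xyz": [-24, -53, 0], "twist": 0, "claw": 0}]}}

```text
time: 1.4
tcp_pos: [430.9, 275.9, 214.0]
eef_rot: [0.001, 3.141, 0.0]
wrist_force: [2.0, 0.5, -0.3]
grip_width: 91.2
grasp_force: 0.0
```

Emit:
{"method": "apply_moves", "body": {"motion": [{"xyz": [-24, -53, 0], "twist": 0, "claw": 0}, {"xyz": [-24, -53, 0], "twist": 0, "claw": 0}, {"xyz": [-24, -53, 0], "twist": 0, "claw": 0}, {"xyz": [-24, -53, 0], "twist": 0, "claw": 0}, {"xyz": [-24, -53, 0], "twist": 0, "claw": 0}]}}

```text
time: 2.02
tcp_pos: [550.7, 10.7, 214.0]
eef_rot: [0.001, 3.141, 0.0]
wrist_force: [1.0, 1.6, -0.1]
grip_width: 91.2
grasp_force: 0.0
```

```bash
python3 - <<'E'
from h import *
shot('wrist','w1.png'); C=cloud('wrist')
p,o,M=cam('wrist');print(o,M.round(2))
E
```

```text
[474.47908198  10.26718604 383.50649581] [[ 0.   -0.96 -0.27]
 [ 1.    0.   -0.  ]
 [ 0.   -0.27  0.96]]
```

View pics/w1.png

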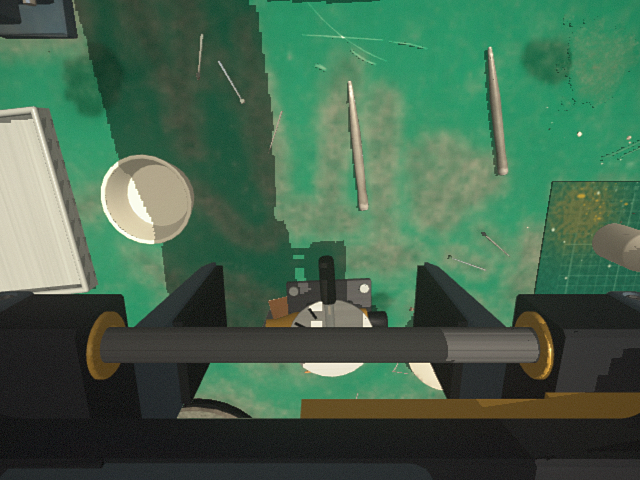

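```bash
python3 - <<'E'
from h import *
C=cloud('wrist')
for n,a,b in [('c',(350,81),(363,210)),('b',(490,46),(503,175))]:
    A=onz('wrist',*a,7)[:2];B=onz('wrist',*b,7)[:2];print(n,A.round(1),B.round(1),((A+B)/2).round(1),'tipdir',np.degrees(np.arctan2(*(A-B)[::-1])).round(1),np.linalg.norm(A-B).round(1))
print('dish',onz('wrist',147,199,34).round(1))
im=np.load('wrist.npz')['im'];h=cv2.cvtColor(im,cv2.COLOR_BGR2HSV)
g=(C[...,2]>80)&(C[...,2]<92)&(h[...,2]<60);g[:,:290]=0;g[:,365:]=0;g[310:]=0
q=C[g][:,:2];print('grip',len(q),q.min(0),q.max(0),cv2.minAreaRect(q.astype(np.float32)))
W=C[(C[...,2]>29)&(C[...,2]<40)];W=W[(np.hypot(W[:,0]-570,W[:,1]+122)<55)];print(len(W),cv2.minEnclosingCircle(W[:,:2].astype(np.float32)),W[:,2].max())
print('plate',onz('wrist',333,338,65).round(1),onz('wrist',326,338,66))
E
```

```text
c [430.5  38.4] [550.   53.8] [490.2  46.1] tipdir -172.7 120.5
b [401.5 162.5] [515.5 188.8] [458.5 175.6] tipdir -167.0 117.0
dish [ 534.1 -147.5   34. ]
grip 668 [576.10750072  10.00902035] [614.90754461  23.5436655 ] ((595.484375, 16.662174224853516), (38.886375427246094, 12.901150703430176), 3.496735095977783)
592 ((541.659912109375, -144.52914428710938), 40.940792083740234) 34.79117847570302
plate [659.   22.9  65. ] [658.36669056  16.39449225  66.        ]
```

Emit:
{"method": "apply_moves", "body": {"motion": [{"xyz": [-45, 6, 0], "twist": -0.061, "claw": 0}, {"xyz": [0, 0, 50], "twist": 0, "claw": 0.4}, {"xyz": [0, 0, 50], "twist": 0, "claw": 0.4}, {"xyz": [0, 0, 51], "twist": 0, "claw": 0.4}, {"xyz": [0, 0, 0], "twist": 0, "claw": 0.4}]}}

```text
time: 2.7
tcp_pos: [592.6, 18.6, 59.8]
eef_rot: [0.094, -3.134, -0.0]
wrist_force: [0.4, 0.4, 0.2]
grip_width: 55.6
grasp_force: 0.0
```

Emit:
{"method": "apply_moves", "body": {"motion": [{"xyz": [0, 0, 0], "twist": 0, "claw": 1}, {"xyz": [0, 0, 0], "twist": 0, "claw": 1}, {"xyz": [0, 0, 0], "twist": 0, "claw": 1}, {"xyz": [0, 0, 0], "twist": 0, "claw": 1}, {"xyz": [0, 0, 0], "twist": 0, "claw": 1}]}}

```text
time: 3.32
tcp_pos: [595.6, 18.0, 63.5]
eef_rot: [-0.094, 3.14, -0.001]
wrist_force: [-1.6, -7.6, 6.6]
grip_width: 13.0
grasp_force: 30.0
```

Emit:
{"method": "apply_moves", "body": {"motion": [{"xyz": [-0.36, -6.8, 0], "twist": -0.1047, "claw": 1}, {"xyz": [-0.36, -6.8, 0], "twist": -0.1047, "claw": 1}, {"xyz": [-0.36, -6.8, 0], "twist": -0.1047, "claw": 1}, {"xyz": [-0.36, -6.8, 0], "twist": -0.1047, "claw": 1}, {"xyz": [-0.36, -6.8, 0], "twist": -0.1047, "claw": 1}]}}

```text
time: 3.95
tcp_pos: [606.1, -14.5, 63.5]
eef_rot: [0.908, -3.007, 0.001]
wrist_force: [-3.0, -10.0, 7.6]
grip_width: 13.2
grasp_force: 30.0
```

Emit:
{"method": "apply_moves", "body": {"motion": [{"xyz": [0, 0, 0], "twist": 0, "claw": 1}, {"xyz": [0, 0, 0], "twist": 0, "claw": 1}, {"xyz": [0, 0, 0], "twist": 0, "claw": 1}, {"xyz": [0, 0, 0], "twist": 0, "claw": 1}, {"xyz": [0, 0, 0], "twist": 0, "claw": 1}]}}

```text
time: 4.58
tcp_pos: [606.2, -14.5, 63.6]
eef_rot: [0.903, -3.009, 0.002]
wrist_force: [-2.6, -11.4, 8.2]
grip_width: 13.0
grasp_force: 30.0
```

Emit:
{"method": "apply_moves", "body": {"motion": [{"xyz": [0, 0, 0], "twist": 0, "claw": 0}, {"xyz": [0, 0, 0], "twist": 0, "claw": 0}, {"xyz": [0, 0, 0], "twist": 0, "claw": 0}, {"xyz": [0, 0, -30], "twist": 0, "claw": 0}, {"xyz": [0, 0, -60], "twist": 0, "claw": 0}]}}

```text
time: 5.2
tcp_pos: [604.4, -13.2, 151.9]
eef_rot: [0.903, -3.005, -0.003]
wrist_force: [0.0, 0.2, 1.0]
grip_width: 60.1
grasp_force: 0.0
```

Emit:
{"method": "apply_moves", "body": {"motion": [{"xyz": [0, 0, -60], "twist": 0.146, "claw": 0}, {"xyz": [0, 0, 0], "twist": 0.146, "claw": 0}, {"xyz": [0, 0, 0], "twist": 0.146, "claw": 0}, {"xyz": [0, 0, 0], "twist": 0.145, "claw": 0}, {"xyz": [16, 52, 0], "twist": 0, "claw": 0}]}}

```text
time: 5.82
tcp_pos: [590.5, 37.6, 213.0]
eef_rot: [0.007, 3.141, -0.0]
wrist_force: [0.3, -0.6, -0.4]
grip_width: 91.2
grasp_force: 0.0
```

Emit:
{"method": "apply_moves", "body": {"motion": [{"xyz": [17, 52, 0], "twist": 0, "claw": 0}, {"xyz": [17, 52, 0], "twist": 0, "claw": 0}, {"xyz": [17, 52, 0], "twist": 0, "claw": 0}, {"xyz": [17, 52, 0], "twist": 0, "claw": 0}, {"xyz": [17, 52, 0], "twist": 0, "claw": 0}]}}

```text
time: 6.45
tcp_pos: [503.9, 300.3, 213.0]
eef_rot: [-0.001, 3.141, 0.0]
wrist_force: [0.7, 0.7, -0.8]
grip_width: 91.2
grasp_force: 0.0
```

Emit:
{"method": "apply_moves", "body": {"motion": [{"xyz": [16, 52, 0], "twist": 0, "claw": 0}, {"xyz": [0, 0, 0], "twist": 0, "claw": 0}]}}

```text
time: 6.7
tcp_pos: [487.5, 353.3, 212.9]
eef_rot: [0.007, -3.142, -0.0]
wrist_force: [0.5, -0.6, -0.3]
grip_width: 91.3
grasp_force: 0.0
```

```bash
cat >> h.py <<'E'
def punch(name,u0,u1,v0,v1,z=7):
    "fit a punch: unsaturated pixels in the window, cast onto z"
    im=np.load('%s.npz'%name)['im'];h=cv2.cvtColor(im,cv2.COLOR_BGR2HSV)
    m=(h[...,1]<95).astype(np.uint8);w=np.zeros_like(m);w[v0:v1,u0:u1]=1;m=cv2.morphologyEx(m*w,cv2.MORPH_OPEN,np.ones((3,3)))
    n,L,st,_=cv2.connectedComponentsWithStats(m)
    for i in range(1,n):
        if st[i,4]<200: continue
        ys,xs=np.where(L==i);W=np.array([onz(name,x,y,z)[:2] for x,y in zip(xs,ys)])
        (c,(a,b),t)=cv2.minAreaRect(W.astype(np.float32)); 
        if a<b: t+=90;a,b=b,a
        print(st[i],'centre',np.round(c,1),'az',round(t%180,1),'len',round(a,1),'wid',round(b,1))
E
python3 - <<'E'
from h import *
shot('wrist','w2.png'); punch('wrist',200,450,20,260)
print(manip.observe()['tcp_pos'],manip.observe()['eef_rot'])
E
```

```text
[ 288   83   47  127 2030] centre [427.5 344.9] az 1.4 len 116.2 wid 43.0
[408 145  21  42 428] centre [442.3 447.7] az 3.8 len 39.2 wid 19.0
[371 152  29  50 619] centre [453.3 416.1] az 176.8 len 47.5 wid 26.6
[ 391  176   59   53 1119] centre [485.5 457.5] az 124.2 len 63.7 wid 40.9
[487.96188217 351.74316716 212.75501792] [ 5.21506386e-03 -3.14141300e+00  2.44158760e-04]
```

View pics/w2.png

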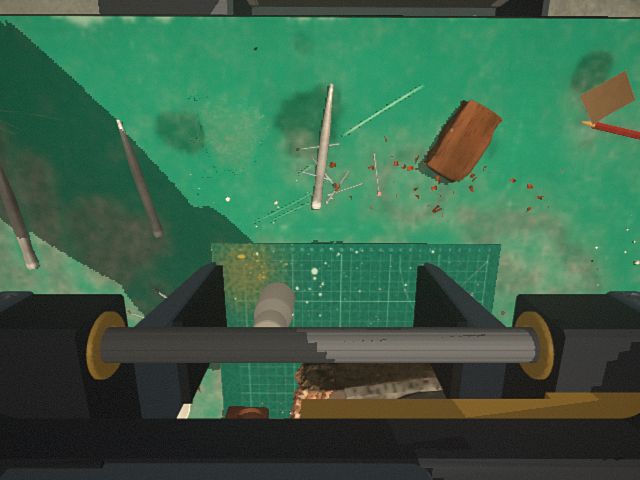

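```bash
cat >> h.py <<'E'
def ends(name,tip,tail,z=6):
    A=onz(name,*tip,z)[:2];B=onz(name,*tail,z)[:2];az=np.arctan2(*(A-B)[::-1]);c=(A+B)/2
    print('c',c.round(1),'tipaz',np.degrees(az).round(1),'len',np.linalg.norm(A-B).round(1)); return c,az
def go(xy,yaz=None,z=None):
    "deltas to TCP xy (after turning tool y to azimuth yaz deg)"
    s=manip.observe();M=R.from_rotvec(s['eef_rot']).as_matrix();now=np.degrees(np.arctan2(M[1,1],M[0,1]))
    if yaz is None: yaz=now
    tw=-(yaz-now+180)%360-180 if False else -(((yaz-now+180)%360)-180)
    a=np.radians(yaz);y=np.array([np.cos(a),np.sin(a)]);x=np.array([-y[1],y[0]])
    d=np.array(xy)-s['tcp_pos'][:2]
    print('tcp',s['tcp_pos'].round(1),'yaz',now.round(1),'twist',np.radians(tw).round(3),'then x',(d@x).round(1),'y',(d@y).round(1),'dz',None if z is None else (s['tcp_pos'][2]-z).round(1))
E
python3 - <<'E'
from h import *
c,az=ends('wrist',(331,83.5),(317,209))
go(c,np.degrees(az)-90,2)
E
```

```text
c [427.5 356.9] tipaz 173.9 len 117.1
tcp [488.  351.7 212.8] yaz 90.2 twist 0.11 then x 60.7 y -1.3 dz 210.8
```

Emit:
{"method": "apply_moves", "body": {"motion": [{"xyz": [0, 0, 0], "twist": 0.11, "claw": 0.5}, {"xyz": [44, -0.6, 30], "twist": 0, "claw": 0.5}, {"xyz": [44.7, -0.7, 30], "twist": 0, "claw": 0.5}, {"xyz": [0, 0, 60], "twist": 0, "claw": 0.5}, {"xyz": [0, 0, 60], "twist": 0, "claw": 0.5}]}}

```text
time: 7.38
tcp_pos: [400.8, 358.4, 32.1]
eef_rot: [0.172, 3.135, 0.002]
wrist_force: [0.4, 1.5, 0.3]
grip_width: 46.3
grasp_force: 0.0
```

Emit:
{"method": "apply_moves", "body": {"motion": [{"xyz": [0, 0, 18], "twist": 0, "claw": 0.5}, {"xyz": [0, 0, 12], "twist": 0, "claw": 0.5}, {"xyz": [0, 0, 0], "twist": 0, "claw": 0.5}, {"xyz": [0, 0, 0], "twist": 0, "claw": 0.5}]}}

```text
time: 7.88
tcp_pos: [401.3, 359.5, 4.4]
eef_rot: [0.172, 3.135, 0.002]
wrist_force: [0.5, -0.4, -0.6]
grip_width: 45.4
grasp_force: 0.0
```

Emit:
{"method": "apply_moves", "body": {"motion": [{"xyz": [0, 0, 1.5], "twist": 0, "claw": 1}, {"xyz": [0, 0, 0], "twist": 0, "claw": 1}, {"xyz": [0, 0, 0], "twist": 0, "claw": 1}, {"xyz": [0, 0, 0], "twist": 0, "claw": 1}, {"xyz": [0, 0, 0], "twist": 0, "claw": 1}]}}

```text
time: 8.5
tcp_pos: [400.4, 359.0, 1.5]
eef_rot: [0.172, 3.137, 0.0]
wrist_force: [-0.9, -0.2, 2.9]
grip_width: 9.1
grasp_force: 30.0
```

Emit:
{"method": "apply_moves", "body": {"motion": [{"xyz": [0, 0, 0], "twist": 0, "claw": 1}, {"xyz": [0, 0, 0], "twist": 0, "claw": 1}, {"xyz": [0, 0, -30], "twist": 0, "claw": 1}, {"xyz": [0, 0, -60], "twist": 0, "claw": 1}, {"xyz": [0, 0, -60], "twist": 0, "claw": 1}]}}

```text
time: 9.12
tcp_pos: [400.0, 358.6, 152.7]
eef_rot: [-0.172, -3.136, 0.001]
wrist_force: [0.2, 0.1, -0.3]
grip_width: 9.3
grasp_force: 30.0
```

```bash
python3 - <<'E'
from h import *
print(manip.observe()['qpos'].round(2));go((551,-145),90)
E
```

```text
[ 0.69  0.21  2.09 -0.    0.84 -0.77]
tcp [400.  358.6 152.7] yaz 83.7 twist -0.109 then x -151.0 y -503.6 dz None
```

Emit:
{"method": "apply_moves", "body": {"motion": [{"xyz": [0, 0, -30], "twist": -0.109, "claw": 1}, {"xyz": [-21, -53, 0], "twist": 0, "claw": 1}, {"xyz": [-21, -53, 0], "twist": 0, "claw": 1}, {"xyz": [-21, -53, 0], "twist": 0, "claw": 1}, {"xyz": [-21, -53, 0], "twist": 0, "claw": 1}]}}

```text
time: 9.75
tcp_pos: [484.6, 145.1, 181.5]
eef_rot: [0.0, 3.141, 0.0]
wrist_force: [0.7, 0.5, -1.4]
grip_width: 9.3
grasp_force: 30.0
```

Emit:
{"method": "apply_moves", "body": {"motion": [{"xyz": [-21, -53, 0], "twist": 0, "claw": 1}, {"xyz": [-21, -53, 0], "twist": 0, "claw": 1}, {"xyz": [-20, -53, 0], "twist": 0, "claw": 1}, {"xyz": [0, 0, 0], "twist": 0, "claw": 1}]}}

```text
time: 10.25
tcp_pos: [547.1, -15.0, 181.3]
eef_rot: [0.006, 3.141, -0.0]
wrist_force: [0.1, 0.1, -0.3]
grip_width: 9.4
grasp_force: 30.0
```

```bash
cat >> h.py <<'E'
def dish(g=(541,-145)):
    C=cloud('wrist').reshape(-1,3);C=C[(C[:,2]>29)&(C[:,2]<40)]
    for k in range(3):
        W=C[np.hypot(C[:,0]-g[0],C[:,1]-g[1])<(90,60,50)[k]];(g,r)=cv2.minEnclosingCircle(W[:,:2].astype(np.float32)) if k else (np.median(W[:,:2],axis=0),0)
    print('dish',np.round(g,1),round(r,1),len(W));return g
E
python3 - <<'E'
from h import *
shot('wrist','w3.png');g=dish();go((g[0]+4.5,g[1]),90)
im=np.load('wrist.npz')['im'];cv2.imwrite('pics/w3c.png',im)
E
```

```text
dish [ 535.7 -149.7] 42.0 1683
tcp [546.3 -13.5 181.1] yaz 89.8 twist -0.003 then x 6.1 y -136.3 dz None
```

View pics/w3c.png

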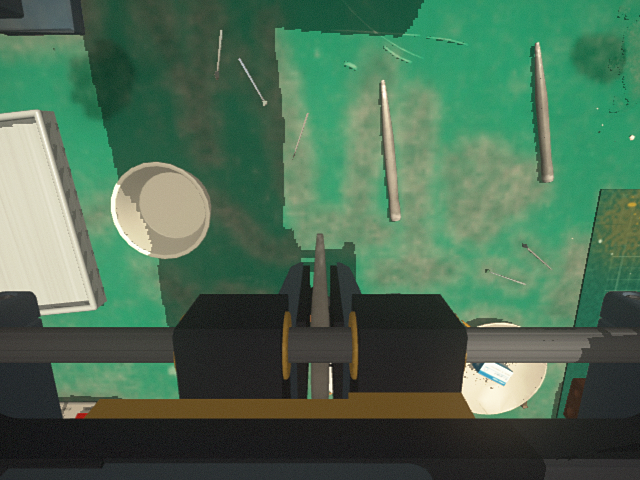

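Emit:
{"method": "apply_moves", "body": {"motion": [{"xyz": [2, -45, 0], "twist": 0, "claw": 1}, {"xyz": [2, -45, 0], "twist": 0, "claw": 1}, {"xyz": [2, -45, 10], "twist": 0, "claw": 1}, {"xyz": [0, 0, 50], "twist": 0, "claw": 1}, {"xyz": [0, 0, 50], "twist": 0, "claw": 1}]}}

```text
time: 10.92
tcp_pos: [540.2, -146.5, 70.5]
eef_rot: [0.0, 3.141, -0.0]
wrist_force: [1.1, 0.3, 0.1]
grip_width: 9.2
grasp_force: 30.0
```

Emit:
{"method": "apply_moves", "body": {"motion": [{"xyz": [0, 0, 25], "twist": 0, "claw": 1}, {"xyz": [0, 0, 7], "twist": 0, "claw": 1}, {"xyz": [0, 0, 0], "twist": 0, "claw": 1}, {"xyz": [0, 0, 0], "twist": 0, "claw": 1}]}}

```text
time: 11.42
tcp_pos: [541.0, -147.1, 40.7]
eef_rot: [-0.0, 3.14, -0.001]
wrist_force: [0.1, 0.6, -1.4]
grip_width: 8.7
grasp_force: 30.0
```

```bash
python3 - <<'E'
from h import *
shot('side');S=np.load('side.npz')['im'];cv2.imwrite('pics/s2.png',cv2.resize(S[260:400,280:480],None,fx=4,fy=4,interpolation=cv2.INTER_CUBIC)); print(manip.observe()['tcp_pos'])
E
```

```text
[ 541.02369303 -147.15747132   40.68583032]
```

View pics/s2.png

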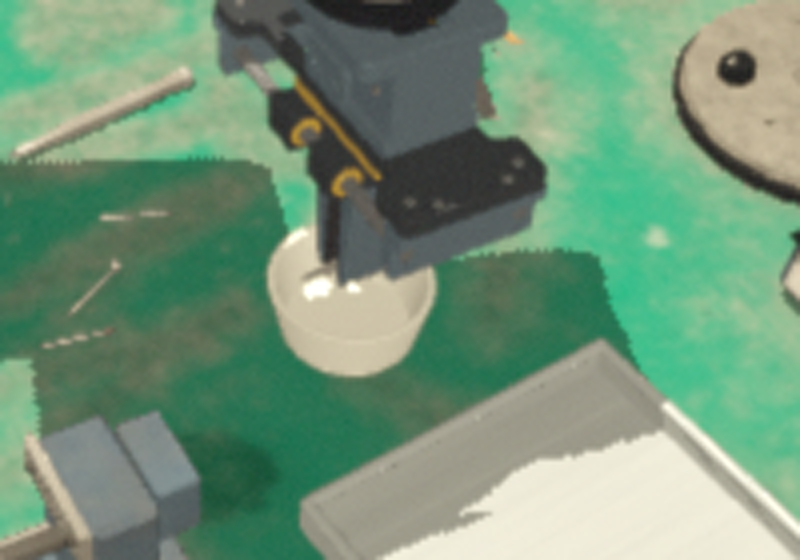

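Emit:
{"method": "apply_moves", "body": {"motion": [{"xyz": [0, -1.5, 3], "twist": 0, "claw": 1}, {"xyz": [0, 0, 0], "twist": 0, "claw": 0.8}, {"xyz": [0, 0, 0], "twist": 0, "claw": 0.8}, {"xyz": [0, 0, 0], "twist": 0, "claw": 0.8}, {"xyz": [0, 0, 0], "twist": 0, "claw": 0.8}]}}

```text
time: 12.1
tcp_pos: [540.2, -148.6, 36.5]
eef_rot: [-0.0, -3.142, 0.0]
wrist_force: [0.4, 0.8, 0.3]
grip_width: 18.2
grasp_force: 0.0
```

```bash
python3 - <<'E'
from h import *
shot('side');S=np.load('side.npz')['im'];a=cv2.resize(S[290:370,320:420],None,fx=4,fy=4,interpolation=cv2.INTER_CUBIC)
shot('scene');S=np.load('scene.npz')['im'];b=cv2.resize(S[180:260,340:440],None,fx=4,fy=4,interpolation=cv2.INTER_CUBIC)
cv2.imwrite('pics/s3.png',np.hstack([a,b])); print(manip.observe()['tcp_pos'])
E
```

```text
[ 540.19572096 -148.5952385    36.42912614]
```

View pics/s3.png

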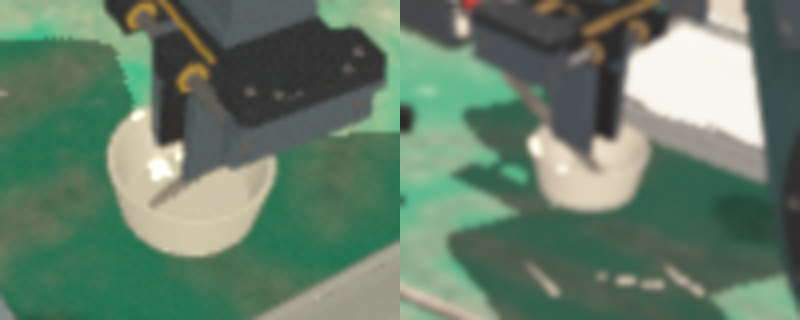

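Emit:
{"method": "apply_moves", "body": {"motion": [{"xyz": [0, 0, 9], "twist": 0, "claw": 0.8}, {"xyz": [0, 0, 8], "twist": 0, "claw": 0.8}, {"xyz": [0, 0, 0], "twist": 0, "claw": 1}, {"xyz": [0, 0, 0], "twist": 0, "claw": 1}, {"xyz": [0, 0, 0], "twist": 0, "claw": 1}]}}

```text
time: 12.82
tcp_pos: [540.4, -148.7, 19.6]
eef_rot: [0.001, 3.141, -0.0]
wrist_force: [-0.6, -0.3, 0.4]
grip_width: 9.7
grasp_force: 30.0
```

Emit:
{"method": "apply_moves", "body": {"motion": [{"xyz": [0, 0, 0], "twist": 0, "claw": 1}, {"xyz": [0, 0, 0], "twist": 0, "claw": 1}, {"xyz": [0, 0, 0], "twist": 0, "claw": 1}, {"xyz": [0, 0, 0], "twist": 0, "claw": 1}, {"xyz": [0, 0, 0], "twist": 0, "claw": 1}]}}

```text
time: 13.45
tcp_pos: [540.2, -148.6, 19.4]
eef_rot: [-0.0, -3.142, 0.0]
wrist_force: [0.7, 0.5, -0.1]
grip_width: 9.3
grasp_force: 30.0
```

Emit:
{"method": "apply_moves", "body": {"motion": [{"xyz": [0, 0, -4], "twist": 0, "claw": 1}, {"xyz": [-4, 0, 0], "twist": 0, "claw": 1}, {"xyz": [0, 0, 0], "twist": 0, "claw": 1}, {"xyz": [0, 0, 0], "twist": 0, "claw": 1}, {"xyz": [0, 0, 0], "twist": 0, "claw": 1}]}}

```text
time: 14.08
tcp_pos: [544.1, -148.6, 23.3]
eef_rot: [-0.001, -3.141, -0.0]
wrist_force: [-0.0, 0.4, -1.3]
grip_width: 9.4
grasp_force: 30.0
```

Emit:
{"method": "apply_moves", "body": {"motion": [{"xyz": [0, 0, 0], "twist": 0, "claw": 1}, {"xyz": [0, 0, -40], "twist": 0, "claw": 1}, {"xyz": [0, 0, -50], "twist": 0, "claw": 1}, {"xyz": [0, 0, -50], "twist": 0, "claw": 1}, {"xyz": [0, 0, 0], "twist": 0, "claw": 1}]}}

```text
time: 14.7
tcp_pos: [546.3, -149.3, 167.2]
eef_rot: [0.0, 3.136, -0.003]
wrist_force: [-0.4, -0.2, -1.0]
grip_width: 9.2
grasp_force: 30.0
```

```bash
python3 - <<'E'
from h import *
print(manip.observe()['grip_width'],manip.observe()['grasp_force'])
shot('side');S=np.load('side.npz')['im'];a=cv2.resize(S[180:380,300:500],None,fx=2,fy=2,interpolation=cv2.INTER_CUBIC)
shot('scene');S=np.load('scene.npz')['im'];b=cv2.resize(S[100:300,300:500],None,fx=2,fy=2,interpolation=cv2.INTER_CUBIC)
cv2.imwrite('pics/s4.png',np.hstack([a,b])); go((550.6,-322),90)
E
```

```text
9.212943651516401 30.000391602516174
tcp [ 544.1 -148.6  163.4] yaz 90.0 twist -0.0 then x -6.5 y -173.4 dz None
```

View pics/s4.png

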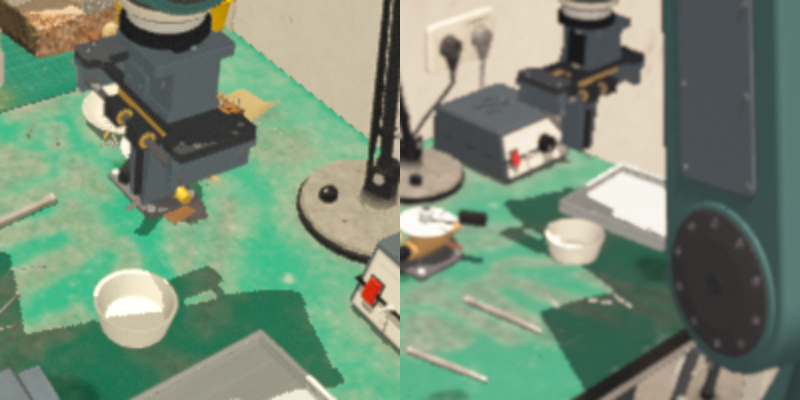

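```bash
python3 - <<'E'
from h import *
A=onz('wrist',42,111,21);B=onz('wrist',103,308,21);print(A.round(),B.round(),np.degrees(np.arctan2(B[1]-A[1],B[0]-A[0])))
C=cloud('wrist');m=(C[...,2]>17)&(C[...,2]<27)&(C[...,1]<-200)
q=C[m];print(len(q),q.min(0),q.max(0))
C=cloud('side');im=np.load('side.npz')['im'];m=(C[...,2]>14)&(C[...,2]<26)&(C[...,1]<-215)&(C[...,0]>430)&(C[...,0]<670)&(C[...,1]>-430)
q=C[m][:,:2].astype(np.float32);print(len(q),cv2.minAreaRect(q),cv2.boxPoints(cv2.minAreaRect(q)).round())
E
```

```text
[ 454. -241.   21.] [ 630. -218.   21.] 7.223188249018994
2517 [ 373.33907251 -281.18667414   17.0003494 ] [ 746.88706373 -207.41811549   26.9454598 ]
1347 ((550.7164306640625, -322.204345703125), (184.3201904296875, 173.28936767578125), 6.049458980560303) [[ 450. -246.]
 [ 468. -418.]
 [ 651. -399.]
 [ 633. -226.]]
```

Emit:
{"method": "apply_moves", "body": {"motion": [{"xyz": [0, 0, 0], "twist": -0.113, "claw": 1}, {"xyz": [10, -53, 0], "twist": 0, "claw": 1}, {"xyz": [10, -53, 0], "twist": 0, "claw": 1}, {"xyz": [10, -53, 0], "twist": 0, "claw": 1}, {"xyz": [9, -52, 0], "twist": 0, "claw": 1}]}}

```text
time: 15.42
tcp_pos: [528.0, -363.9, 161.3]
eef_rot: [0.177, -3.134, -0.003]
wrist_force: [1.1, 0.2, -0.9]
grip_width: 9.3
grasp_force: 30.0
```

Emit:
{"method": "apply_moves", "body": {"motion": [{"xyz": [0, 0, 50], "twist": 0, "claw": 1}, {"xyz": [0, 0, 50], "twist": 0, "claw": 1}, {"xyz": [0, 0, 30], "twist": 0, "claw": 1}, {"xyz": [0, 0, 10], "twist": 0, "claw": 1}, {"xyz": [0, 0, 0], "twist": 0, "claw": 1}]}}

```text
time: 16.05
tcp_pos: [528.8, -362.3, 22.6]
eef_rot: [0.177, -3.135, -0.002]
wrist_force: [0.8, -0.2, -0.4]
grip_width: 9.2
grasp_force: 30.0
```

Emit:
{"method": "apply_moves", "body": {"motion": [{"xyz": [0, 0, 3], "twist": 0, "claw": 1}, {"xyz": [0, 0, 0], "twist": 0, "claw": 0.8}, {"xyz": [0, 0, 0], "twist": 0, "claw": 0.8}, {"xyz": [0, 0, 0], "twist": 0, "claw": 0.7}, {"xyz": [0, 0, 0], "twist": 0, "claw": 0.7}]}}

```text
time: 16.68
tcp_pos: [529.3, -362.7, 20.6]
eef_rot: [-0.177, 3.136, -0.0]
wrist_force: [0.6, 0.3, -0.9]
grip_width: 27.3
grasp_force: 0.0
```

Emit:
{"method": "apply_moves", "body": {"motion": [{"xyz": [0, 0, 0], "twist": 0, "claw": 0.6}, {"xyz": [0, 0, -40], "twist": 0, "claw": 0.6}, {"xyz": [0, 0, -50], "twist": 0, "claw": 0.6}, {"xyz": [0, 0, -55], "twist": 0, "claw": 0.3}, {"xyz": [0, 0, 0], "twist": 0, "claw": 0.3}]}}

```text
time: 17.3
tcp_pos: [531.2, -364.1, 169.9]
eef_rot: [-0.177, 3.131, -0.007]
wrist_force: [0.4, -0.4, 0.5]
grip_width: 53.3
grasp_force: 0.0
```

```bash
python3 - <<'E'
from h import *
shot('side');S=np.load('side.npz')['im'];a=cv2.resize(S[220:480,240:500],None,fx=2,fy=2,interpolation=cv2.INTER_CUBIC)
cv2.imwrite('pics/s5.png',a); go((530,175),90)
E
```

```text
tcp [ 530.  -363.3  167.3] yaz 96.5 twist 0.113 then x 0.0 y 538.3 dz None
```

View pics/s5.png

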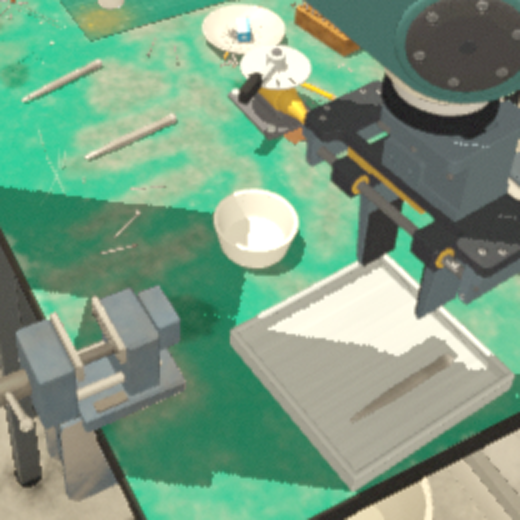

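Emit:
{"method": "apply_moves", "body": {"motion": [{"xyz": [0, 0, 0], "twist": 0.113, "claw": 0.3}, {"xyz": [1, 54, 0], "twist": 0, "claw": 0.3}, {"xyz": [1, 54, 0], "twist": 0, "claw": 0.3}, {"xyz": [1, 54, 0], "twist": 0, "claw": 0.3}, {"xyz": [1, 54, 0], "twist": 0, "claw": 0.3}]}}

```text
time: 17.98
tcp_pos: [524.1, -144.8, 163.9]
eef_rot: [-0.001, -3.139, -0.001]
wrist_force: [1.7, 0.3, 0.9]
grip_width: 63.8
grasp_force: 0.0
```

Emit:
{"method": "apply_moves", "body": {"motion": [{"xyz": [1, 54, 0], "twist": 0, "claw": 0.3}, {"xyz": [1, 54, 0], "twist": 0, "claw": 0.3}, {"xyz": [1, 54, 0], "twist": 0, "claw": 0.3}, {"xyz": [1, 54, 0], "twist": 0, "claw": 0.3}, {"xyz": [1, 54, 0], "twist": 0, "claw": 0.3}]}}

```text
time: 18.6
tcp_pos: [519.3, 124.9, 164.0]
eef_rot: [-0.0, -3.14, 0.001]
wrist_force: [1.2, -0.3, 1.1]
grip_width: 64.2
grasp_force: 0.0
```

Emit:
{"method": "apply_moves", "body": {"motion": [{"xyz": [1, 52, -40], "twist": 0, "claw": 0.3}, {"xyz": [0, 0, 0], "twist": 0, "claw": 0.3}, {"xyz": [0, 0, 0], "twist": 0, "claw": 0.5}]}}

```text
time: 18.98
tcp_pos: [518.5, 172.5, 202.1]
eef_rot: [0.0, -3.14, 0.001]
wrist_force: [-1.3, -0.0, -0.7]
grip_width: 56.6
grasp_force: 0.0
```

```bash
cat >> h.py <<'E'
def pz(g,r=75,lo=4.5,hi=14):
    C=cloud('wrist').reshape(-1,3);m=(np.hypot(C[:,0]-g[0],C[:,1]-g[1])<r)&(C[:,2]>lo)&(C[:,2]<hi);W=C[m][:,:2].astype(np.float32)
    c,(a,b),t=cv2.minAreaRect(W)
    if a<b: a,b,t=b,a,t+90
    print('pz',len(W),np.round(c,1),'az',round(t%180,1),a,b)
E
python3 - <<'E'
from h import *
shot('wrist','w4.png'); pz((458,175)); punch('wrist',200,450,20,260); punch('wrist',270,360,40,260)
ends('wrist',(0,0),(1,1)); print(manip.observe()['tcp_pos'])
E
```

```text
pz 1006 [458.2 176.4] az 13.1 115.95629119873047 8.982858657836914
[  200    84   146   176 12860] centre [495.  112.8] az 15.0 len 154.3 wid 151.9
[ 270   84   76  176 5965] centre [483.9 161.8] az 178.0 len 164.3 wid 72.5
c [336.3 -96.2] tipaz -137.8 len 1.0
[518.53145785 172.00559826 201.95446511]
```

View pics/w4.png

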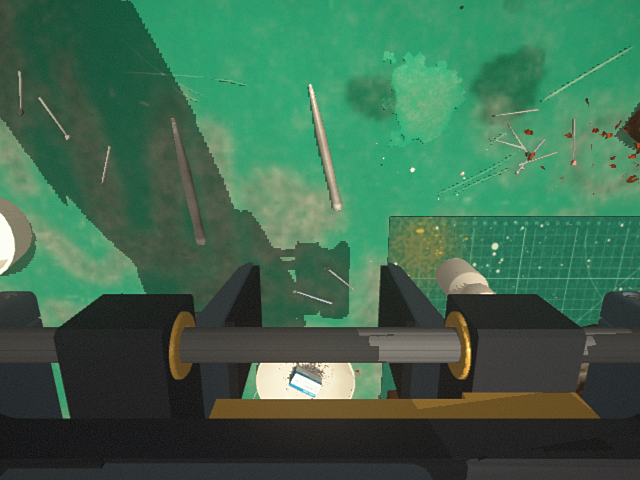

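Emit:
{"method": "apply_moves", "body": {"motion": [{"xyz": [0, 0, 0], "twist": -0.115, "claw": 0.5}, {"xyz": [0, 0, 0], "twist": -0.114, "claw": 0.5}, {"xyz": [43, 9, 35], "twist": 0, "claw": 0.5}, {"xyz": [43, 9, 35], "twist": 0, "claw": 0.5}, {"xyz": [0, 0, 60], "twist": 0, "claw": 0.5}]}}

```text
time: 19.65
tcp_pos: [429.7, 169.7, 72.9]
eef_rot: [-0.357, 3.12, 0.0]
wrist_force: [1.9, 0.3, 0.2]
grip_width: 45.4
grasp_force: 0.0
```

Emit:
{"method": "apply_moves", "body": {"motion": [{"xyz": [0, 0, 50], "twist": 0, "claw": 0.5}, {"xyz": [0, 0, 15], "twist": 0, "claw": 0.5}, {"xyz": [0, 0, 0], "twist": 0, "claw": 0.5}, {"xyz": [0, 0, 0], "twist": 0, "claw": 0.5}]}}

```text
time: 20.15
tcp_pos: [432.6, 171.0, 9.9]
eef_rot: [-0.358, 3.119, 0.001]
wrist_force: [0.6, 1.3, 0.1]
grip_width: 46.0
grasp_force: 0.0
```

Emit:
{"method": "apply_moves", "body": {"motion": [{"xyz": [1, 0, 5], "twist": 0, "claw": 0.5}, {"xyz": [0, 0, 0], "twist": 0, "claw": 0.5}, {"xyz": [0, 0, 0], "twist": 0, "claw": 0.5}]}}

```text
time: 20.52
tcp_pos: [430.7, 170.8, 3.9]
eef_rot: [-0.359, 3.121, 0.0]
wrist_force: [0.4, 0.8, -0.3]
grip_width: 45.5
grasp_force: 0.0
```

```bash
python3 - <<'E'
from h import *
for i in range(3):
    print(manip.observe()['tcp_pos']); optics.camera('side')
E
```

```text
[430.74400803 170.75671191   3.85521958]
[430.72119224 170.75965832   3.79349384]
[430.70944761 170.7402104    3.72297283]
```

Close, lift, and carry to the dish viewpoint.

Emit:
{"method": "apply_moves", "body": {"motion": [{"xyz": [0, 0, 1.7], "twist": 0, "claw": 1}, {"xyz": [0, 0, 0], "twist": 0, "claw": 1}, {"xyz": [0, 0, 0], "twist": 0, "claw": 1}, {"xyz": [0, 0, 0], "twist": 0, "claw": 1}, {"xyz": [0, 0, 0], "twist": 0, "claw": 1}]}}

```text
time: 21.3
tcp_pos: [430.6, 170.7, 1.8]
eef_rot: [0.358, -3.121, -0.0]
wrist_force: [0.4, 0.2, 0.3]
grip_width: 9.1
grasp_force: 30.0
```

Emit:
{"method": "apply_moves", "body": {"motion": [{"xyz": [0, 0, 0], "twist": 0, "claw": 1}, {"xyz": [0, 0, -30], "twist": 0, "claw": 1}, {"xyz": [0, 0, -60], "twist": 0, "claw": 1}, {"xyz": [0, 0, -60], "twist": 0.115, "claw": 1}, {"xyz": [0, 0, -30], "twist": 0.114, "claw": 1}]}}

```text
time: 21.92
tcp_pos: [431.4, 171.0, 185.0]
eef_rot: [0.006, 3.138, 0.002]
wrist_force: [0.4, 0.3, -0.7]
grip_width: 9.4
grasp_force: 30.0
```

Emit:
{"method": "apply_moves", "body": {"motion": [{"xyz": [-29, -47, 0], "twist": 0, "claw": 1}, {"xyz": [-29, -47, 0], "twist": 0, "claw": 1}, {"xyz": [-29, -47, 0], "twist": 0, "claw": 1}, {"xyz": [-29, -47, 0], "twist": 0, "claw": 1}, {"xyz": [0, 0, 0], "twist": 0, "claw": 1}]}}

```text
time: 22.55
tcp_pos: [547.9, -19.9, 181.8]
eef_rot: [0.006, 3.141, -0.0]
wrist_force: [-0.1, 0.2, -1.8]
grip_width: 9.0
grasp_force: 30.0
```

```bash
python3 - <<'E'
from h import *
shot('wrist','w5.png');g=dish((536,-149));go((g[0]+4.5,g[1]),90,38)
E
```

```text
dish [ 535.3 -149.7] 42.1 1664
tcp [546.7 -18.5 181.5] yaz 89.8 twist -0.003 then x 6.9 y -131.2 dz 143.5
```

Emit:
{"method": "apply_moves", "body": {"motion": [{"xyz": [2, -44, 0], "twist": 0, "claw": 1}, {"xyz": [2, -44, 0], "twist": 0, "claw": 1}, {"xyz": [2.5, -43, 10], "twist": 0, "claw": 1}, {"xyz": [0, 0, 50], "twist": 0, "claw": 1}, {"xyz": [0, 0, 50], "twist": 0, "claw": 1}]}}

```text
time: 23.22
tcp_pos: [539.8, -147.8, 71.1]
eef_rot: [0.0, 3.141, -0.0]
wrist_force: [0.3, 0.4, 0.1]
grip_width: 9.1
grasp_force: 30.0
```

Emit:
{"method": "apply_moves", "body": {"motion": [{"xyz": [0, 0, 25], "twist": 0, "claw": 1}, {"xyz": [0, 0, 7], "twist": 0, "claw": 1}, {"xyz": [0, 0, 0], "twist": 0, "claw": 1}, {"xyz": [0, 0, 0], "twist": 0, "claw": 1}]}}

```text
time: 23.72
tcp_pos: [540.8, -148.3, 41.1]
eef_rot: [-0.0, 3.14, -0.001]
wrist_force: [-0.0, -0.8, -0.5]
grip_width: 9.4
grasp_force: 30.0
```

Emit:
{"method": "apply_moves", "body": {"motion": [{"xyz": [0, -0.5, 3.5], "twist": 0, "claw": 1}, {"xyz": [0, 0, 0], "twist": 0, "claw": 0.8}, {"xyz": [0, 0, 0], "twist": 0, "claw": 0.8}, {"xyz": [0, 0, 0], "twist": 0, "claw": 0.8}, {"xyz": [0, 0, 0], "twist": 0, "claw": 0.8}]}}

```text
time: 24.35
tcp_pos: [540.0, -148.9, 36.4]
eef_rot: [0.001, 3.142, -0.0]
wrist_force: [0.2, -0.8, -0.4]
grip_width: 18.1
grasp_force: 0.0
```

Emit:
{"method": "apply_moves", "body": {"motion": [{"xyz": [0, 0, 9], "twist": 0, "claw": 0.8}, {"xyz": [0, 0, 8], "twist": 0, "claw": 0.8}, {"xyz": [0, 0, 0], "twist": 0, "claw": 1}, {"xyz": [0, 0, 0], "twist": 0, "claw": 1}, {"xyz": [0, 0, 0], "twist": 0, "claw": 1}]}}

```text
time: 24.98
tcp_pos: [540.1, -148.9, 19.5]
eef_rot: [0.0, 3.141, -0.0]
wrist_force: [0.3, 0.1, -0.4]
grip_width: 9.3
grasp_force: 30.0
```

Emit:
{"method": "apply_moves", "body": {"motion": [{"xyz": [0, 0, 0], "twist": 0, "claw": 1}, {"xyz": [0, 0, 0], "twist": 0, "claw": 1}, {"xyz": [0, 0, 0], "twist": 0, "claw": 1}, {"xyz": [0, 0, 0], "twist": 0, "claw": 1}, {"xyz": [0, 0, 0], "twist": 0, "claw": 1}]}}

```text
time: 25.6
tcp_pos: [540.0, -148.9, 19.3]
eef_rot: [0.0, 3.142, -0.0]
wrist_force: [0.6, -0.3, -0.7]
grip_width: 9.0
grasp_force: 30.0
```

```bash
python3 - <<'E'
from h import *
shot('side');S=np.load('side.npz')['im'];a=cv2.resize(S[280:380,310:430],None,fx=3.3,fy=3.3,interpolation=cv2.INTER_CUBIC)
shot('scene');S=np.load('scene.npz')['im'];b=cv2.resize(S[170:270,330:450],None,fx=3.3,fy=3.3,interpolation=cv2.INTER_CUBIC)
cv2.imwrite('pics/s6.png',np.hstack([a,b])); print(manip.observe()['tcp_pos'])
E
```

```text
[ 539.994405   -148.85993393   19.32475877]
```

View pics/s6.png

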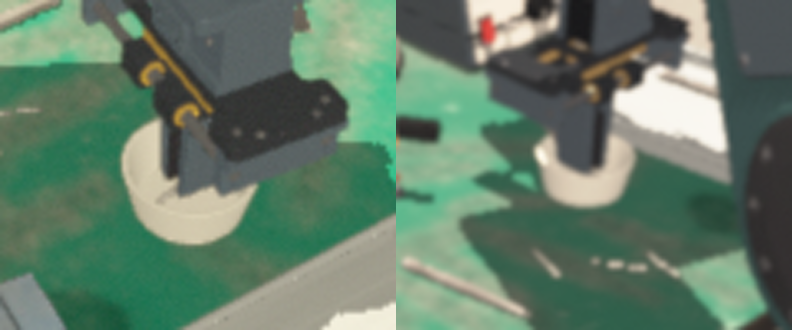

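Emit:
{"method": "apply_moves", "body": {"motion": [{"xyz": [0, 0, -4], "twist": 0, "claw": 1}, {"xyz": [-4, 0, 0], "twist": 0, "claw": 1}, {"xyz": [0, 0, 0], "twist": 0, "claw": 1}, {"xyz": [0, 0, 0], "twist": 0, "claw": 1}, {"xyz": [0, 0, 0], "twist": 0, "claw": 1}]}}

```text
time: 26.32
tcp_pos: [543.9, -148.8, 23.3]
eef_rot: [-0.0, -3.141, -0.0]
wrist_force: [-0.7, -0.2, -0.3]
grip_width: 9.1
grasp_force: 30.0
```

Emit:
{"method": "apply_moves", "body": {"motion": [{"xyz": [0, 0, 0], "twist": 0, "claw": 1}, {"xyz": [0, 0, -40], "twist": 0, "claw": 1}, {"xyz": [0, 0, -50], "twist": 0, "claw": 1}, {"xyz": [0, 0, -50], "twist": 0, "claw": 1}, {"xyz": [0, 0, 0], "twist": -0.113, "claw": 1}]}}

```text
time: 26.95
tcp_pos: [546.1, -149.5, 167.4]
eef_rot: [-0.18, 3.131, -0.004]
wrist_force: [0.2, 0.5, -1.1]
grip_width: 9.4
grasp_force: 30.0
```

Emit:
{"method": "apply_moves", "body": {"motion": [{"xyz": [13, -56, 0], "twist": 0, "claw": 1}, {"xyz": [13, -56, 0], "twist": 0, "claw": 1}, {"xyz": [13, -56, 0], "twist": 0, "claw": 1}, {"xyz": [0, 0, 50], "twist": 0, "claw": 1}, {"xyz": [0, 0, 50], "twist": 0, "claw": 1}]}}

```text
time: 27.58
tcp_pos: [524.1, -321.2, 62.5]
eef_rot: [-0.175, 3.136, -0.001]
wrist_force: [0.7, 0.5, -1.1]
grip_width: 9.1
grasp_force: 30.0
```

Emit:
{"method": "apply_moves", "body": {"motion": [{"xyz": [0, 0, 30], "twist": 0, "claw": 1}, {"xyz": [0, 0, 10], "twist": 0, "claw": 1}, {"xyz": [0, 0, 0], "twist": 0, "claw": 1}, {"xyz": [0, 0, 0], "twist": 0, "claw": 1}]}}

```text
time: 28.08
tcp_pos: [524.9, -320.7, 24.7]
eef_rot: [-0.177, 3.135, -0.002]
wrist_force: [0.5, -0.2, 0.0]
grip_width: 9.4
grasp_force: 30.0
```

Emit:
{"method": "apply_moves", "body": {"motion": [{"xyz": [0, 0, 4], "twist": 0, "claw": 1}, {"xyz": [0, 0, 0], "twist": 0, "claw": 0.8}, {"xyz": [0, 0, 0], "twist": 0, "claw": 0.8}, {"xyz": [0, 0, 0], "twist": 0, "claw": 0.7}, {"xyz": [0, 0, 0], "twist": 0, "claw": 0.7}]}}

```text
time: 28.7
tcp_pos: [524.2, -320.2, 19.4]
eef_rot: [-0.177, 3.137, -0.0]
wrist_force: [-0.2, 0.7, 0.2]
grip_width: 27.2
grasp_force: 0.0
```

Emit:
{"method": "apply_moves", "body": {"motion": [{"xyz": [0, 0, 0], "twist": 0, "claw": 0.65}, {"xyz": [0, 0, -40], "twist": 0, "claw": 0.65}, {"xyz": [0, 0, -50], "twist": 0, "claw": 0.65}, {"xyz": [0, 0, -55], "twist": 0, "claw": 0.3}, {"xyz": [0, 0, -35], "twist": 0.113, "claw": 0.3}]}}

```text
time: 29.32
tcp_pos: [524.7, -320.5, 202.2]
eef_rot: [0.004, 3.14, -0.002]
wrist_force: [-0.3, -0.2, -0.2]
grip_width: 49.2
grasp_force: 0.0
```

Emit:
{"method": "apply_moves", "body": {"motion": [{"xyz": [-4, 52, 0], "twist": 0, "claw": 0.3}, {"xyz": [-4, 52, 0], "twist": 0, "claw": 0.3}, {"xyz": [-4, 52, 0], "twist": 0, "claw": 0.3}, {"xyz": [-4, 52, 0], "twist": 0, "claw": 0.3}, {"xyz": [-4, 52, 0], "twist": 0, "claw": 0.3}]}}

```text
time: 29.95
tcp_pos: [544.1, -58.6, 199.5]
eef_rot: [0.001, 3.141, -0.0]
wrist_force: [0.7, 0.2, 0.4]
grip_width: 63.9
grasp_force: 0.0
```

Emit:
{"method": "apply_moves", "body": {"motion": [{"xyz": [-4, 52, 0], "twist": 0, "claw": 0.3}, {"xyz": [-4, 52, 0], "twist": 0, "claw": 0.5}, {"xyz": [0, 0, 0], "twist": 0, "claw": 0.5}, {"xyz": [0, 0, 0], "twist": 0, "claw": 0.5}]}}

```text
time: 30.45
tcp_pos: [552.1, 43.7, 199.3]
eef_rot: [0.0, -3.141, 0.0]
wrist_force: [-0.2, -0.8, 0.3]
grip_width: 45.5
grasp_force: 0.0
```

```bash
python3 - <<'E'
from h import *
shot('wrist','w6.png'); pz((490,46)); pz((490,46),r=90); dish((536,-149))
a=np.radians(187.3);go((490.2+28*np.cos(a),46.1+28*np.sin(a)),97.3,2)
C=cloud('wrist');h=cv2.cvtColor(np.load('wrist.npz')['im'],cv2.COLOR_BGR2HSV)
g=(C[...,2]>80)&(C[...,2]<92)&(h[...,2]<60)&(np.hypot(C[...,0]-605,C[...,1]+15)<45)
print(cv2.minAreaRect(C[g][:,:2].astype(np.float32)),g.sum())
shot('side');C=cloud('side');W=C[(C[...,2]>8)&(C[...,2]<17)&(np.hypot(C[...,0]-551,C[...,1]+318)<70)];print('tray pts',len(W),W[:,2].max())
E
```

```text
pz 1141 [489.9  46.1] az 8.2 120.91395568847656 9.29770278930664
pz 1141 [489.9  46.1] az 8.2 120.91395568847656 9.29770278930664
dish [ 535.4 -149.9] 42.1 1579
tcp [552.1  43.2 199.3] yaz 90.0 twist -0.128 then x 89.1 y 10.7 dz 197.3
((591.4996337890625, -24.335010528564453), (4.944952964782715, 11.115375518798828), 49.333988189697266) 89
tray pts 533 16.031282921913316
```

Emit:
{"method": "apply_moves", "body": {"motion": [{"xyz": [0, 0, 0], "twist": -0.143, "claw": 0.5}, {"xyz": [45, 6, 35], "twist": 0, "claw": 0.5}, {"xyz": [46, 6, 35], "twist": 0, "claw": 0.5}, {"xyz": [0, 0, 60], "twist": 0, "claw": 0.5}, {"xyz": [0, 0, 45], "twist": 0, "claw": 0.5}]}}

```text
time: 31.18
tcp_pos: [459.9, 41.8, 23.0]
eef_rot: [-0.221, 3.133, -0.0]
wrist_force: [0.9, -0.4, 0.6]
grip_width: 45.5
grasp_force: 0.0
```

Emit:
{"method": "apply_moves", "body": {"motion": [{"xyz": [0, 0, 18], "twist": 0, "claw": 0.5}, {"xyz": [0, 0, 0], "twist": 0, "claw": 0.5}, {"xyz": [0, 0, 0], "twist": 0, "claw": 0.5}, {"xyz": [0, 0, 0], "twist": 0, "claw": 0.5}]}}

```text
time: 31.68
tcp_pos: [461.2, 42.6, 7.4]
eef_rot: [-0.223, 3.132, -0.0]
wrist_force: [0.6, 0.3, 0.7]
grip_width: 45.2
grasp_force: 0.0
```

Emit:
{"method": "apply_moves", "body": {"motion": [{"xyz": [0, 0, 5.2], "twist": 0, "claw": 0.5}, {"xyz": [0, 0, 0], "twist": 0, "claw": 1}, {"xyz": [0, 0, 0], "twist": 0, "claw": 1}, {"xyz": [0, 0, 0], "twist": 0, "claw": 1}, {"xyz": [0, 0, 0], "twist": 0, "claw": 1}]}}

```text
time: 32.3
tcp_pos: [460.5, 42.8, 1.2]
eef_rot: [-0.224, 3.134, -0.0]
wrist_force: [0.3, 0.1, 0.0]
grip_width: 8.9
grasp_force: 30.0
```

Emit:
{"method": "apply_moves", "body": {"motion": [{"xyz": [0, 0, 0], "twist": 0, "claw": 1}, {"xyz": [0, 0, 0], "twist": 0, "claw": 1}, {"xyz": [0, 0, -30], "twist": 0, "claw": 1}, {"xyz": [0, 0, -60], "twist": 0, "claw": 1}, {"xyz": [0, 0, -60], "twist": 0, "claw": 1}]}}

```text
time: 32.92
tcp_pos: [459.9, 42.7, 152.6]
eef_rot: [0.224, -3.133, -0.0]
wrist_force: [1.2, 0.0, -0.3]
grip_width: 9.5
grasp_force: 30.0
```

Emit:
{"method": "apply_moves", "body": {"motion": [{"xyz": [0, 0, -30], "twist": 0.143, "claw": 1}, {"xyz": [-43, -31, 0], "twist": 0, "claw": 1}, {"xyz": [-43, -31, 0], "twist": 0, "claw": 1}, {"xyz": [0, 0, 0], "twist": 0, "claw": 1}, {"xyz": [0, 0, 0], "twist": 0, "claw": 1}]}}

```text
time: 33.55
tcp_pos: [545.6, -19.2, 180.6]
eef_rot: [-0.001, -3.14, -0.0]
wrist_force: [0.1, 0.1, -0.2]
grip_width: 9.4
grasp_force: 30.0
```

```bash
python3 - <<'E'
from h import *
shot('wrist','w7.png');g=dish((536,-149));go((g[0]+4.5,g[1]),90,37)
E
```

```text
dish [ 535.9 -149.5] 41.9 1679
tcp [545.4 -18.9 180.7] yaz 90.0 twist -0.0 then x 5.0 y -130.6 dz 143.7
```

Emit:
{"method": "apply_moves", "body": {"motion": [{"xyz": [2.5, -44, 0], "twist": 0, "claw": 1}, {"xyz": [2.5, -44, 0], "twist": 0, "claw": 1}, {"xyz": [2.5, -42.5, 10], "twist": 0, "claw": 1}, {"xyz": [0, 0, 50], "twist": 0, "claw": 1}, {"xyz": [0, 0, 50], "twist": 0, "claw": 1}]}}

```text
time: 34.22
tcp_pos: [538.5, -149.6, 70.5]
eef_rot: [0.001, 3.14, -0.001]
wrist_force: [0.2, 0.0, -1.0]
grip_width: 9.1
grasp_force: 30.0
```

Emit:
{"method": "apply_moves", "body": {"motion": [{"xyz": [0, 0, 25], "twist": 0, "claw": 1}, {"xyz": [0, 0, 6], "twist": 0, "claw": 1}, {"xyz": [0, 0, 0], "twist": 0, "claw": 1}, {"xyz": [0, 0, 0], "twist": 0, "claw": 1}]}}

```text
time: 34.72
tcp_pos: [539.7, -149.8, 41.5]
eef_rot: [0.0, 3.14, -0.001]
wrist_force: [0.0, -0.4, -0.1]
grip_width: 9.1
grasp_force: 30.0
```

Emit:
{"method": "apply_moves", "body": {"motion": [{"xyz": [1, 0, 4], "twist": 0, "claw": 1}, {"xyz": [0, 0, 0], "twist": 0, "claw": 0.8}, {"xyz": [0, 0, 0], "twist": 0, "claw": 0.8}, {"xyz": [0, 0, 0], "twist": 0, "claw": 0.8}, {"xyz": [0, 0, 0], "twist": 0, "claw": 0.8}]}}

```text
time: 35.35
tcp_pos: [537.9, -149.8, 36.2]
eef_rot: [0.001, 3.142, -0.0]
wrist_force: [-0.0, 1.0, 0.0]
grip_width: 18.1
grasp_force: 0.0
```

Emit:
{"method": "apply_moves", "body": {"motion": [{"xyz": [0, 0, 9], "twist": 0, "claw": 0.8}, {"xyz": [0, 0, 8], "twist": 0, "claw": 0.8}, {"xyz": [0, 0, 0], "twist": 0, "claw": 1}, {"xyz": [0, 0, 0], "twist": 0, "claw": 1}, {"xyz": [0, 0, 0], "twist": 0, "claw": 1}]}}

```text
time: 35.98
tcp_pos: [538.0, -149.8, 19.3]
eef_rot: [0.0, 3.141, -0.0]
wrist_force: [0.2, -0.3, -0.6]
grip_width: 9.4
grasp_force: 30.0
```

Emit:
{"method": "apply_moves", "body": {"motion": [{"xyz": [0, 0, 0], "twist": 0, "claw": 1}, {"xyz": [0, 0, 0], "twist": 0, "claw": 1}, {"xyz": [0, 0, 0], "twist": 0, "claw": 1}, {"xyz": [0, 0, 0], "twist": 0, "claw": 1}, {"xyz": [0, 0, 0], "twist": 0, "claw": 1}]}}

```text
time: 36.6
tcp_pos: [537.9, -149.8, 19.1]
eef_rot: [0.0, 3.142, -0.0]
wrist_force: [0.0, -0.4, -1.3]
grip_width: 9.1
grasp_force: 30.0
```

```bash
python3 - <<'E'
from h import *
shot('side');S=np.load('side.npz')['im'];a=cv2.resize(S[280:380,310:430],None,fx=3.3,fy=3.3,interpolation=cv2.INTER_CUBIC)
shot('scene');S=np.load('scene.npz')['im'];b=cv2.resize(S[170:270,330:450],None,fx=3.3,fy=3.3,interpolation=cv2.INTER_CUBIC)
cv2.imwrite('pics/s7.png',np.hstack([a,b])); print(manip.observe()['tcp_pos'])
E
```

```text
[ 537.87640675 -149.74730398   19.12945616]
```

View pics/s7.png

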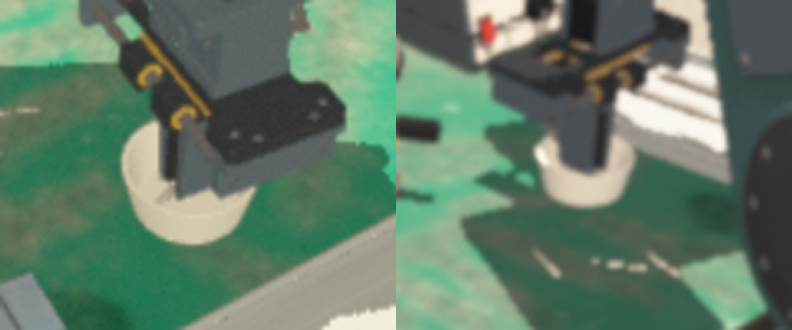

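Emit:
{"method": "apply_moves", "body": {"motion": [{"xyz": [0, 0, -4], "twist": 0, "claw": 1}, {"xyz": [-4, 0, 0], "twist": 0, "claw": 1}, {"xyz": [0, 0, 0], "twist": 0, "claw": 1}, {"xyz": [0, 0, 0], "twist": 0, "claw": 1}, {"xyz": [0, 0, 0], "twist": 0, "claw": 1}]}}

```text
time: 37.33
tcp_pos: [541.8, -149.7, 23.0]
eef_rot: [-0.001, -3.141, -0.0]
wrist_force: [-0.8, 0.3, -0.6]
grip_width: 9.3
grasp_force: 30.0
```

Emit:
{"method": "apply_moves", "body": {"motion": [{"xyz": [0, 0, 0], "twist": 0, "claw": 1}, {"xyz": [0, 0, -40], "twist": 0, "claw": 1}, {"xyz": [0, 0, -50], "twist": 0, "claw": 1}, {"xyz": [0, 0, -50], "twist": 0, "claw": 1}, {"xyz": [0, 0, 0], "twist": -0.113, "claw": 1}]}}

```text
time: 37.95
tcp_pos: [543.9, -150.4, 167.1]
eef_rot: [-0.18, 3.131, -0.004]
wrist_force: [1.3, -0.1, -1.3]
grip_width: 9.0
grasp_force: 30.0
```

Emit:
{"method": "apply_moves", "body": {"motion": [{"xyz": [12, -42, 0], "twist": 0, "claw": 1}, {"xyz": [12, -42, 0], "twist": 0, "claw": 1}, {"xyz": [12, -42, 0], "twist": 0, "claw": 1}, {"xyz": [0, 0, 50], "twist": 0, "claw": 1}, {"xyz": [0, 0, 50], "twist": 0, "claw": 1}]}}

```text
time: 38.58
tcp_pos: [520.4, -279.8, 62.4]
eef_rot: [-0.175, 3.135, -0.001]
wrist_force: [1.2, -0.6, -0.4]
grip_width: 9.2
grasp_force: 30.0
```

Emit:
{"method": "apply_moves", "body": {"motion": [{"xyz": [0, 0, 30], "twist": 0, "claw": 1}, {"xyz": [0, 0, 10], "twist": 0, "claw": 1}, {"xyz": [0, 0, 4], "twist": 0, "claw": 1}, {"xyz": [0, 0, 0], "twist": 0, "claw": 1}]}}

```text
time: 39.08
tcp_pos: [520.9, -279.3, 20.1]
eef_rot: [-0.177, 3.136, -0.001]
wrist_force: [-1.3, 0.6, 0.1]
grip_width: 9.2
grasp_force: 30.0
```

Emit:
{"method": "apply_moves", "body": {"motion": [{"xyz": [0, 0, 0], "twist": 0, "claw": 0.8}, {"xyz": [0, 0, 0], "twist": 0, "claw": 0.8}, {"xyz": [0, 0, 0], "twist": 0, "claw": 0.7}, {"xyz": [0, 0, 0], "twist": 0, "claw": 0.7}, {"xyz": [0, 0, 0], "twist": 0, "claw": 0.65}]}}

```text
time: 39.7
tcp_pos: [520.3, -279.0, 19.2]
eef_rot: [0.177, -3.137, -0.0]
wrist_force: [0.4, -0.1, 0.6]
grip_width: 31.7
grasp_force: 0.0
```

Emit:
{"method": "apply_moves", "body": {"motion": [{"xyz": [0, 0, -40], "twist": 0, "claw": 0.65}, {"xyz": [0, 0, -50], "twist": 0, "claw": 0.65}, {"xyz": [0, 0, -55], "twist": 0, "claw": 0.3}, {"xyz": [0, 0, -30], "twist": 0, "claw": 0.3}, {"xyz": [0, 0, 0], "twist": 0, "claw": 0.3}]}}

```text
time: 40.33
tcp_pos: [521.4, -279.7, 196.7]
eef_rot: [-0.177, 3.133, -0.004]
wrist_force: [0.5, 0.8, -0.0]
grip_width: 59.3
grasp_force: 0.0
```

```bash
python3 - <<'E'
from h import *
shot('side');C=cloud('side')
for n,c in zip('cba',[(546,-276),(551,-318),(556,-360)]):
    m=(np.hypot(C[...,0]-c[0],C[...,1]-c[1])<17); W=C[m]; print(n,W[:,2].max().round(1))
go((596,-8),123.5)
S=np.load('side.npz')['im'];cv2.imwrite('pics/s8.png',cv2.resize(S[220:480,300:520],None,fx=2.3,fy=2.3,interpolation=cv2.INTER_CUBIC))
E
```

```text
c 507.4
b 494.9
a 319.7
tcp [ 520.6 -279.2  194.8] yaz 96.5 twist -0.472 then x -212.6 y 184.5 dz None
```

View pics/s8.png

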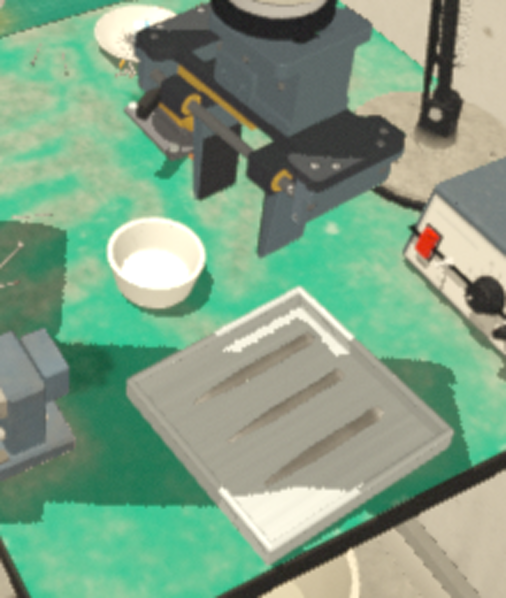

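Emit:
{"method": "apply_moves", "body": {"motion": [{"xyz": [0, 0, 0], "twist": -0.157, "claw": 0.3}, {"xyz": [0, 0, 0], "twist": -0.156, "claw": 0.3}, {"xyz": [0, 0, 0], "twist": -0.156, "claw": 0.3}, {"xyz": [-43.4, 34.8, 0], "twist": 0, "claw": 0.3}, {"xyz": [-43.4, 34.8, 0], "twist": 0, "claw": 0.3}]}}

```text
time: 41.0
tcp_pos: [554.1, -172.0, 192.5]
eef_rot: [0.898, -3.009, -0.002]
wrist_force: [0.3, 0.1, 0.4]
grip_width: 64.0
grasp_force: 0.0
```

Emit:
{"method": "apply_moves", "body": {"motion": [{"xyz": [-43.4, 34.8, 0], "twist": 0, "claw": 0.3}, {"xyz": [-43.4, 34.8, 0], "twist": 0, "claw": 0.3}, {"xyz": [-43.4, 34.6, 0], "twist": 0, "claw": 0.3}, {"xyz": [0, 0, 0], "twist": 0, "claw": 0.3}, {"xyz": [0, 0, 0], "twist": 0, "claw": 0.3}]}}

```text
time: 41.62
tcp_pos: [605.4, -14.7, 192.8]
eef_rot: [0.901, -3.008, -0.001]
wrist_force: [-0.5, -0.6, -0.3]
grip_width: 64.2
grasp_force: 0.0
```

```bash
python3 - <<'E'
from h import *
go((606.2,-14.5),123.4,63)
shot('wrist','w8.png');C=cloud('wrist')
h=cv2.cvtColor(np.load('wrist.npz')['im'],cv2.COLOR_BGR2HSV)
g=(C[...,2]>80)&(C[...,2]<93)&(h[...,2]<60)&(np.hypot(C[...,0]-605,C[...,1]+15)<45)
q=C[g][:,:2].astype(np.float32);print(cv2.minAreaRect(q),len(q))
E
```

```text
tcp [605.4 -14.7 192.8] yaz 123.4 twist -0.001 then x -0.8 y -0.3 dz 129.8
((606.34814453125, -14.733031272888184), (39.2688102722168, 12.228080749511719), 33.68088912963867) 844
```

Emit:
{"method": "apply_moves", "body": {"motion": [{"xyz": [-0.8, 0, 50], "twist": 0, "claw": 0.4}, {"xyz": [0, 0, 50], "twist": 0, "claw": 0.4}, {"xyz": [0, 0, 27], "twist": 0, "claw": 0.4}, {"xyz": [0, 0, 0], "twist": 0, "claw": 0.4}, {"xyz": [0, 0, 0], "twist": 0, "claw": 0.4}]}}

```text
time: 42.3
tcp_pos: [607.3, -14.9, 68.2]
eef_rot: [-0.899, 3.009, -0.001]
wrist_force: [-0.2, -0.5, -0.4]
grip_width: 54.4
grasp_force: 0.0
```

Emit:
{"method": "apply_moves", "body": {"motion": [{"xyz": [0, 0, 0], "twist": 0, "claw": 1}, {"xyz": [0, 0, 0], "twist": 0, "claw": 1}, {"xyz": [0, 0, 0], "twist": 0, "claw": 1}, {"xyz": [0, 0, 0], "twist": 0, "claw": 1}, {"xyz": [0, 0, 0], "twist": 0, "claw": 1}]}}

```text
time: 42.92
tcp_pos: [606.9, -14.2, 67.2]
eef_rot: [-0.901, 3.01, -0.0]
wrist_force: [0.1, -1.4, 1.5]
grip_width: 12.8
grasp_force: 30.0
```

Emit:
{"method": "apply_moves", "body": {"motion": [{"xyz": [-0.36, -6.8, 0], "twist": -0.1047, "claw": 1}, {"xyz": [-0.36, -6.8, 0], "twist": -0.1047, "claw": 1}, {"xyz": [-0.36, -6.8, 0], "twist": -0.1047, "claw": 1}, {"xyz": [-0.36, -6.8, 0], "twist": -0.1047, "claw": 1}, {"xyz": [-0.36, -6.8, 0], "twist": -0.1047, "claw": 1}]}}

```text
time: 43.55
tcp_pos: [632.1, -36.7, 67.2]
eef_rot: [1.653, -2.671, -0.0]
wrist_force: [-0.3, 2.3, 1.4]
grip_width: 12.8
grasp_force: 30.0
```

Emit:
{"method": "apply_moves", "body": {"motion": [{"xyz": [0, 0, 0], "twist": 0, "claw": 1}, {"xyz": [0, 0, 0], "twist": 0, "claw": 1}]}}

```text
time: 43.8
tcp_pos: [631.8, -36.5, 67.2]
eef_rot: [1.646, -2.676, 0.0]
wrist_force: [-0.8, -0.4, 3.5]
grip_width: 13.3
grasp_force: 30.0
```

```bash
python3 - <<'E'
from h import *
go((606.2,-14.5)); s=manip.observe();p=s['tcp_pos'];print(s['wrist_force'],np.degrees(np.arctan2(20.6-p[1],660.4-p[0])),np.hypot(20.6-p[1],660.4-p[0]))
for i in range(120): optics.camera('side')
print(manip.observe()['time'])
E
```

```text
tcp [631.8 -36.5  67.2] yaz 153.2 twist -0.0 then x -8.1 y 32.8 dz None
[-0.79803377 -0.41193437  3.45262972] 63.4247552050364 63.84655941957004
49.8
```

Emit:
{"method": "apply_moves", "body": {"motion": [{"xyz": [0, 0, 0], "twist": 0, "claw": 1}, {"xyz": [0, 0, 0], "twist": 0, "claw": 1}, {"xyz": [0, 0, 0], "twist": 0, "claw": 1}, {"xyz": [0, 0, 0], "twist": 0, "claw": 1}, {"xyz": [0, 0, 0], "twist": 0, "claw": 1}]}}

```text
time: 50.42
tcp_pos: [631.9, -36.5, 67.2]
eef_rot: [1.649, -2.674, -0.0]
wrist_force: [-2.2, -0.8, 4.8]
grip_width: 13.0
grasp_force: 30.0
```

Emit:
{"method": "apply_moves", "body": {"motion": [{"xyz": [0, 0, 0], "twist": 0, "claw": 1}, {"xyz": [0, 0, 0], "twist": 0, "claw": 1}, {"xyz": [0, 0, 0], "twist": 0, "claw": 1}, {"xyz": [0, 0, 0], "twist": 0, "claw": 1}, {"xyz": [0, 0, 0], "twist": 0, "claw": 1}]}}

```text
time: 51.05
tcp_pos: [631.9, -36.5, 67.2]
eef_rot: [1.649, -2.674, -0.0]
wrist_force: [-2.9, -1.4, 4.8]
grip_width: 13.1
grasp_force: 30.0
```

Emit:
{"method": "apply_moves", "body": {"motion": [{"xyz": [0, 0, 0], "twist": 0, "claw": 1}, {"xyz": [0, 0, 0], "twist": 0, "claw": 1}, {"xyz": [0, 0, 0], "twist": 0, "claw": 1}, {"xyz": [0, 0, 0], "twist": 0, "claw": 1}, {"xyz": [0, 0, 0], "twist": 0, "claw": 1}]}}

```text
time: 51.68
tcp_pos: [631.9, -36.5, 67.2]
eef_rot: [1.649, -2.674, -0.0]
wrist_force: [-2.5, -1.0, 6.3]
grip_width: 12.7
grasp_force: 30.0
```

Emit:
{"method": "apply_moves", "body": {"motion": [{"xyz": [0, 0, 0], "twist": 0, "claw": 1}, {"xyz": [0, 0, 0], "twist": 0, "claw": 1}, {"xyz": [0, 0, 0], "twist": 0, "claw": 1}, {"xyz": [0, 0, 0], "twist": 0, "claw": 1}, {"xyz": [0, 0, 0], "twist": 0, "claw": 1}]}}

```text
time: 52.3
tcp_pos: [631.9, -36.5, 67.2]
eef_rot: [1.649, -2.674, -0.0]
wrist_force: [-2.7, -1.1, 5.5]
grip_width: 13.0
grasp_force: 30.0
```

Emit:
{"method": "apply_moves", "body": {"motion": [{"xyz": [0, 0, 0], "twist": 0, "claw": 1}, {"xyz": [0, 0, 0], "twist": 0, "claw": 1}, {"xyz": [0, 0, 0], "twist": 0, "claw": 1}, {"xyz": [0, 0, 0], "twist": 0, "claw": 1}, {"xyz": [0, 0, 0], "twist": 0, "claw": 1}]}}

```text
time: 52.92
tcp_pos: [631.9, -36.5, 67.2]
eef_rot: [1.649, -2.674, -0.0]
wrist_force: [-1.8, -2.6, 4.9]
grip_width: 12.8
grasp_force: 30.0
```

Emit:
{"method": "apply_moves", "body": {"motion": [{"xyz": [0, 0, 0], "twist": 0, "claw": 1}, {"xyz": [0, 0, 0], "twist": 0, "claw": 1}, {"xyz": [0, 0, 0], "twist": 0, "claw": 1}, {"xyz": [0, 0, 0], "twist": 0, "claw": 1}, {"xyz": [0, 0, 0], "twist": 0, "claw": 1}]}}

```text
time: 53.55
tcp_pos: [631.9, -36.5, 67.2]
eef_rot: [1.649, -2.674, -0.0]
wrist_force: [-2.8, -2.1, 5.3]
grip_width: 12.5
grasp_force: 30.0
```

Emit:
{"method": "apply_moves", "body": {"motion": [{"xyz": [0, 0, 0], "twist": 0, "claw": 1}, {"xyz": [0, 0, 0], "twist": 0, "claw": 1}, {"xyz": [0, 0, 0], "twist": 0, "claw": 1}, {"xyz": [0, 0, 0], "twist": 0, "claw": 1}, {"xyz": [0, 0, 0], "twist": 0, "claw": 1}]}}

```text
time: 54.18
tcp_pos: [631.9, -36.5, 67.2]
eef_rot: [1.649, -2.674, -0.0]
wrist_force: [-2.9, -1.3, 5.8]
grip_width: 13.2
grasp_force: 30.0
```

Emit:
{"method": "apply_moves", "body": {"motion": [{"xyz": [0, 0, 0], "twist": 0, "claw": 1}, {"xyz": [0, 0, 0], "twist": 0, "claw": 1}, {"xyz": [0, 0, 0], "twist": 0, "claw": 1}, {"xyz": [0, 0, 0], "twist": 0, "claw": 1}, {"xyz": [0, 0, 0], "twist": 0, "claw": 1}]}}

```text
time: 54.8
tcp_pos: [631.9, -36.5, 67.2]
eef_rot: [1.649, -2.674, -0.0]
wrist_force: [-1.8, -0.7, 5.5]
grip_width: 12.6
grasp_force: 30.0
```

Emit:
{"method": "apply_moves", "body": {"motion": [{"xyz": [-0.36, 6.8, 0], "twist": 0.1047, "claw": 1}, {"xyz": [-0.36, 6.8, 0], "twist": 0.1047, "claw": 1}, {"xyz": [-0.36, 6.8, 0], "twist": 0.1047, "claw": 1}, {"xyz": [-0.36, 6.8, 0], "twist": 0.1047, "claw": 1}, {"xyz": [-0.36, 6.8, 0], "twist": 0.1047, "claw": 1}]}}

```text
time: 55.42
tcp_pos: [606.8, -14.1, 67.2]
eef_rot: [-0.895, 3.011, -0.0]
wrist_force: [-1.1, -1.5, 2.5]
grip_width: 13.1
grasp_force: 30.0
```

Emit:
{"method": "apply_moves", "body": {"motion": [{"xyz": [-0.36, 6.8, 0], "twist": 0.1047, "claw": 1}, {"xyz": [-0.36, 6.8, 0], "twist": 0.1047, "claw": 1}, {"xyz": [-0.36, 6.8, 0], "twist": 0.1047, "claw": 1}, {"xyz": [-0.36, 6.8, 0], "twist": 0.1047, "claw": 1}, {"xyz": [-0.36, 6.4, 0], "twist": 0.0985, "claw": 1}]}}

```text
time: 56.05
tcp_pos: [596.4, 17.4, 67.2]
eef_rot: [-0.095, 3.14, -0.001]
wrist_force: [0.4, -4.6, 2.6]
grip_width: 12.6
grasp_force: 30.0
```

```bash
python3 - <<'E'
from h import *
go((595.6,18)); print(manip.observe()['wrist_force'])
E
```

```text
tcp [596.4  17.4  67.2] yaz 93.5 twist -0.0 then x 0.8 y 0.6 dz None
[ 0.42091661 -4.63205126  2.56375723]
```

Emit:
{"method": "apply_moves", "body": {"motion": [{"xyz": [0, 2, 0], "twist": 0.02, "claw": 1}, {"xyz": [0, 0, 0], "twist": 0, "claw": 1}, {"xyz": [0, 0, 0], "twist": 0, "claw": 1}]}}

```text
time: 56.42
tcp_pos: [596.4, 18.4, 67.2]
eef_rot: [-0.072, 3.14, -0.002]
wrist_force: [-1.6, -13.3, 3.3]
grip_width: 12.8
grasp_force: 30.0
```

Against the stop. Release and retreat.

Emit:
{"method": "apply_moves", "body": {"motion": [{"xyz": [0, -0.5, 0], "twist": 0, "claw": 0.4}, {"xyz": [0, 0, 0], "twist": 0, "claw": 0.4}, {"xyz": [0, 0, 0], "twist": 0, "claw": 0.4}, {"xyz": [0, 0, -30], "twist": 0, "claw": 0.4}, {"xyz": [0, 0, -60], "twist": 0, "claw": 0.4}]}}

```text
time: 57.05
tcp_pos: [594.6, 19.1, 156.1]
eef_rot: [0.07, -3.136, -0.0]
wrist_force: [0.2, 0.9, 0.5]
grip_width: 54.7
grasp_force: 0.0
```

Emit:
{"method": "apply_moves", "body": {"motion": [{"xyz": [40, 0, -40], "twist": 0, "claw": 0}, {"xyz": [0, 0, 0], "twist": 0, "claw": 0}, {"xyz": [0, 0, 0], "twist": 0, "claw": 0}, {"xyz": [0, 0, 0], "twist": 0, "claw": 0}]}}

```text
time: 57.55
tcp_pos: [556.2, 17.2, 195.9]
eef_rot: [0.07, -3.139, -0.0]
wrist_force: [-0.1, -0.3, 0.0]
grip_width: 90.0
grasp_force: 0.0
```

```bash
python3 - <<'E'
from h import *
shot('wrist','w9.png');C=cloud('wrist')
h=cv2.cvtColor(np.load('wrist.npz')['im'],cv2.COLOR_BGR2HSV)
g=(C[...,2]>80)&(C[...,2]<92)&(h[...,2]<60)&(np.hypot(C[...,0]-595,C[...,1]-17)<35)
q=C[g][:,:2].astype(np.float32);print(cv2.minAreaRect(q),len(q))
dish((536,-149));shot('side');C=cloud('side')
for n,c in zip('cba',[(546,-276),(551,-318),(556,-360)]):
    W=C[(np.hypot(C[...,0]-c[0],C[...,1]-c[1])<17)]; print(n,W[:,2].max().round(1),W[:,2].min().round(1))
E
```

```text
((595.4548950195312, 17.658388137817383), (38.729461669921875, 12.503206253051758), 2.8671011924743652) 739
dish [ 535.5 -149.8] 42.1 1624
c 15.3 -0.1
b 15.7 -0.2
a 15.9 0.7
```

Valve shut, punches flat, dish in place.

```bash
python3 -c "
from plant import manip
print(manip.job_done())"
```

```text
the job is handed in; nothing more can be done
None
```

I carried out the whole sequence and handed the job in at about 58 s, but the hand-in returned no verdict. My last measurements put the valve shut against its stop, all three punches (a, b, c) flat in the tray, and the dish upright where it started; I did not re-check the wood block and bottle, which nothing touched.

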